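# Clamp a mended book board in the screw press

## Robot

A 6-joint arm with a two-finger parallel gripper is mounted at the origin on the work surface. World frame = base frame: x ahead of the robot, y to its left, z up, the work surface at z = 0. Lengths are in m, angles in rad, forces in N, time in s.
With the tool pointing down it reaches from about 0.35 to 0.775 m from the base axis. Payload 7.3 kg.
Tool frame: the origin (TCP) lies at the very end of the fingers, on their centre line; the grasp point (between the pads) lies 19 mm behind it (robot.hold_point_z is the distance from the TCP to the grasp point, in m); y points along the fingers, z is the direction in which the jaws open and shut, and the axes are right-handed (so a half turn about y gives the same grasp; the last joint's range is limited). The gripper opens to 92 mm and grips with 3 to 60 N. Pads are 19 mm wide; open, the fingers measure 130 mm over their backs; the gripper's body (75 mm by 190 mm) begins 47 mm behind the grasp point.
Start: joints at [1, 0.342, 1.524, -0, 1.275, -0.146], TCP at [0.216, 0.478, 0.19] pointing down, gripper open.
Joint ranges: [-2.53, 2.53], [-0.77, 2.02], [0.04, 2.7], [-1, 4.14], [0.28, 2.66], [-3.11, 3.11]. Speed limits (rad/s): [2.57, 2.57, 3.14, 3.14, 3.14, 3.14].

## Interface

Orientations are given as [roll, pitch, yaw] about the fixed x, y, z axes, in that order (R = Rz(yaw) Ry(pitch) Rx(roll)).
In Python, from cell import robot gives the robot as it stands.
- The arm moves only by the shell command python3 -m crank 'ROWS' [OPENING] [FORCE]. ROWS is a JSON object of lists of equal length, an entry for each row: "xyz": the shift along the tool's x, y, z in cm, a list of three; "roll": the turn about the tool's y in degrees. A call has 1 to 20 rows; each row shifts and turns the commanded pose from where the row before left it, along the tool's axes as they then stand; what a row does not reach is not made up. A row lasts 1/10 s, in which the tool goes at most 50 mm and 8.59 degrees, less where a joint would pass 70% of its speed; a pose out of reach is approached as far as the arm can. A call is refused whole if a number of a shift passes 5 or a number of a turn 8.59, either way. A call with a gripper value outside its range is refused whole. OPENING is the gripper command: -1 is fully open, 1 is shut, values between are in proportion, set as the call begins (- or left out, the last holds). The fingers move at their own pace and stop on an object; FORCE is the grip in N (left out, the last holds). Time passes only in rows, so rows that do not move let the fingers close. It gives the time, the measured TCP pose, the force and the opening at its end, in the units of the state.
- robot.observe(): the state, without advancing time (a new reading comes with each control period).
- robot.read_camera(name): name is "scene" or "top"; returns the picture (384x512x3 uint8, red, green, blue); there is no depth.
- robot.calibration(name): a dict with "intrinsics" (3x3 intrinsics, pixels), "pose" (4x4, takes a point from camera to world coordinates). Camera axes: x right, y down, z forward; pixel columns grow to the right and rows downward; lengths in m; the calibration is good to about 2 mm. A picture is of the moment at which its call begins. calibration takes no time and is no camera call.
- robot.hand_in(): hands the job in, once; it reports no verdict.
The state is a dict: "time": time; "qpos": joint angles; "qvel": joint speeds; "joint_efforts": joint torques, N m; "tool_pos": TCP position; "tool_rot": TCP orientation; "contact_force": force on the tool from outside, world axes, zero at the start; "torque": the same for the moment, N m; "opening": finger opening in m.
Only numpy, scipy, OpenCV 4.12 (cv2) and the standard library are available. Lean on these libraries where they do the work, as an engineer would, in place of code of your own. Each camera call takes 0.05 s, during which the arm holds its last target.

## Task

Slide the mended wooden book board along the bed of the small screw press until its far edge lies flat and fully home against the back stop, pushing gently. Then turn the press's black knob clockwise (seen from above) until its resistance rises sharply, give it 30 degrees more and no more than that, and let go, so that the board stays clamped. Do not disturb the brush, the jar and the brass weight.

Things in the scene. Friction and masses are not known exactly. Their poses are not given: they have to be found in the camera images.
- bed: Bed plate of the small screw press, which is fixed to the table: aluminium, x = -150 to +112 mm, y = -95 to +95 mm, top face 20 mm above the table. Origin at table height in the middle of its width; z is up, +x points away from the robot towards the back stop (stop face at x = +80 mm). The turning axis of screw and knob stands at x = +35 mm, y = 0.
- stop_face (a point): Middle of the back stop's front face, 20 mm above the table, axes as the bed's. The stop is an aluminium bar across the bed, 160 mm wide, its top 48 mm above the table. Behind it a grey post carries an arm 40 mm wide (68 to 98 mm above the table) that reaches 65 mm forward of the face over the bed.
- screw_axis (a point): Point on the screw's vertical axis, at the top of the grey arm's boss, 104 mm above the table. The black knob sits on it; below hangs a round steel pressing pad, 28 mm across. The pad hangs a hair (0.2 mm) clear of the board's top face, so that the board slides under it; it moves only once the screw's free play is taken up.
- board: The mended book board itself, wood with a strip of white repair paper: 150 mm (x) by 130 mm (y) by 12 mm thick, 0.12 to 0.28 kg, loose, flat on the bed; origin at the centre of its underside. It slides with 0.5 to 3 N of push at its near edge; more than 40 N would harm it.
- board_center (a point): Centre of the book board, half-way up its thickness (6 mm above the bed's top). x along its 150 mm side, z up. At the start 25 to 50 mm short of home, up to 10 mm to the side and up to 0.15 rad askew. Home: its far 130 mm edge flush on the stop face, so the centre at bed x = +5 mm.
- knob_grip (a point): Black bar-shaped hand knob: bar 56 mm long (its x) by 14 mm wide (y) by 38 mm tall on a 44 mm disc; white mark near its +x end. This point is on the vertical turning axis, 136 mm above the table, 15 mm below the bar's top, 22 mm above the disc's top. The bar's sides are free for fingers from above. Yaw falls as it is tightened (clockwise from above).
- knob: The same knob, origin 31 mm below the grip point. It turns freely (about 0.04 N m) for a hidden 0.15 to 1.35 rad, which its pose does not tell; then the free play is used up, the pad comes down and the torque jumps to 0.32 N m and climbs to 0.42 over the 30 degrees wanted (held still, it eases to 0.15 to 0.25); under 21 or over 39 is too slack or tight. Stays where left; may be regripped part-way.
- brush: Bystander: flat wooden dusting brush, about 220 mm long and 26 mm wide, lying on the table beside the press. Origin under the middle of its wooden block.
- jar: Bystander: small lidded glass jar, 56 mm diameter, 75 mm high, standing on the table beside the press. Origin at the centre of its underside.
- weight: Bystander: brass paperweight with a knob, 52 mm diameter, 56 mm high, standing on the table beside the press. Origin at the centre of its underside.
Things that resemble listed ones, but are neither listed nor needed, are in the scene too. What is meant by the board is not blue, and is the larger of those in its own colour.

How it is judged:
On the way, in this order (a step that is already met when the one before it is completed fails the run):
1. the board lies flat on the bed, square and home against the back stop (x of board_center in the frame of bed between 0.0015 and 0.009 m and y of board_center in the frame of bed between -0.035 and 0.035 m and z of board_center in the frame of bed below 0.03 m and angle between the x axis of board_center and the x axis of bed, either way round below 0.05 rad), for 0.2 s.
2. with the board home, the screw has been tightened on it (all of step 1 and contact force between board and bed above 29 N), for 0.2 s.
At the end, for the whole second after the job is handed in: The board lies flat on the bed, at rest, its centre within 3.5 mm of home against the stop, within 35 mm of the bed's middle line and square to it within 0.05 rad, and it is clamped: the bed bears 29 to 67 N of it (the knob stands 21 to 39 degrees past the point where resistance rose) (all of step 2 and contact force between board and bed below 67 N and linear speed of board below 0.02 m/s); the robot touches nothing.
It fails at once if the screw was overtightened (more than 80 N between board and bed) (contact force between board and bed above 80 N).
It fails at once if the board was shoved with more than 40 N (contact force between the fingers and board above 40 N).
It fails at once if a bystander was moved by more than 25 mm or tipped (distance of any of brush, jar, weight from where it was at the start of the episode above 0.025 m or angle between any of brush, jar, weight's own z axis and vertical above 0.4 rad).
It also fails if it takes over 72 s, if anything falls off the work surface, if the arm or the gripper's body presses on something with over 40 N, if the wrist force passes 120 N, or if a joint passes its speed limit or range.

## Working session

There is one attempt and no reset: what is moved stays moved. The work goes in short steps, Python scripts to look and compute and a shell command to move; the robot and the scene stay as the last step left them, time stands still between calls to the robot, and variables do not carry over. Pictures are saved under pics/ and viewed, and the job is handed in when it is done.

```bash
ls; mkdir -p pics; python3 - <<'E'
from cell import robot
import cv2
s=robot.observe()
for k in s: print(k,s[k])
for n in("scene","top"):
    im=robot.read_camera(n); cv2.imwrite(f"pics/{n}0.png",im[:,:,::-1])
    print(n,robot.calibration(n))
E
```

```text
pics
time 0.0
qpos [ 9.99985507e-01  3.42731460e-01  1.52501486e+00 -6.80678702e-06
  1.27540202e+00 -1.46040022e-01]
qvel [ 0.00083219  0.00128723 -0.00134717 -0.00146133 -0.00027785 -0.00049996]
joint_efforts [-1.24036437e-04 -4.31223679e+01 -2.44216937e+01  7.16327643e-02
  5.57912013e-02 -8.66563755e-05]
tool_pos [0.21610573 0.47794885 0.18884123]
tool_rot [-1.5723364e+00  2.1994555e-04 -4.2476898e-01]
contact_force [ 0.09307141  0.30741955 -0.11822308]
torque [ 0.00652619  0.06553106 -0.01502687]
opening 0.09164166817708926
scene {'intrinsics': array([[364.55814314,   0.        , 247.93623729],
       [  0.        , 364.55814314, 191.34741593],
       [  0.        ,   0.        ,   1.        ]]), 'pose': array([[ 0.45991038,  0.70764931, -0.53639062,  0.99642896],
       [ 0.88795956, -0.3643366 ,  0.28068962, -0.18134099],
       [ 0.00320308, -0.60538525, -0.79592615,  0.81600326],
       [ 0.        ,  0.        ,  0.        ,  1.        ]])}
top {'intrinsics': array([[420.47131232,   0.        , 260.40229884],
       [  0.        , 420.47131232, 194.67818595],
       [  0.        ,   0.        ,   1.        ]]), 'pose': array([[-0.02864008, -0.98042394,  0.19480409,  0.31036023],
       [-0.99955275,  0.02976751,  0.00286192,  0.0415115 ],
       [-0.00860473, -0.194635  , -0.980838  ,  1.10053266],
       [ 0.        ,  0.        ,  0.        ,  1.        ]])}
```

View pics/scene0.png

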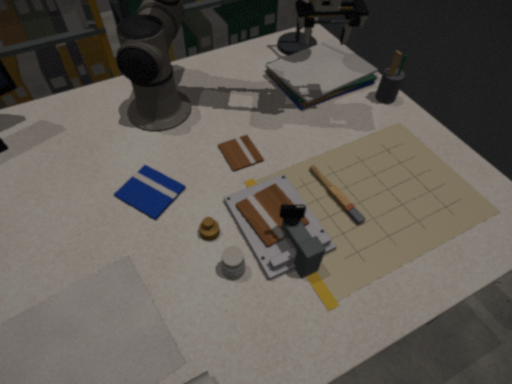

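View pics/top0.png

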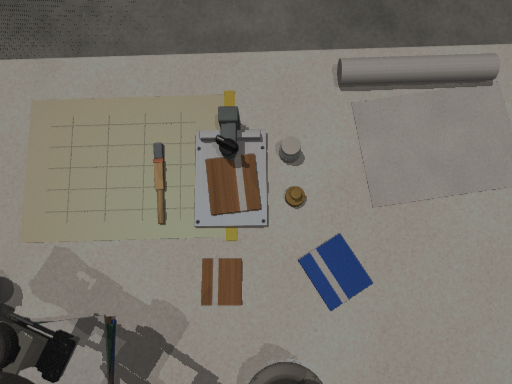

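Candidates for the board: the brown striped board on the press bed at top (233,184); a smaller brown striped one on the table at (222,281); a blue one at (335,271). By the description (not blue, the larger of the brown ones, on the bed) it is the one at (233,184). I'll check that in a close crop.

```bash
cat > h.py <<'E'
import numpy as np, cv2
from cell import robot
def ray(n,uv,z):
    c=robot.calibration(n);K=c["intrinsics"];P=c["pose"]
    d=P[:3,:3]@np.linalg.inv(K)@np.array([uv[0],uv[1],1.]);o=P[:3,3]
    return o+d*(z-o[2])/d[2]
def proj(n,p):
    c=robot.calibration(n);K=c["intrinsics"];P=c["pose"]
    q=K@(P[:3,:3].T@(np.array(p)-P[:3,3])); return q[:2]/q[2]
def crop(n,src,x0,y0,x1,y1,s,out):
    im=cv2.imread(src)[y0:y1,x0:x1]; cv2.imwrite(out,cv2.resize(im,None,fx=s,fy=s,interpolation=cv2.INTER_CUBIC))
E
python3 - <<'E'
from h import *
crop("top","pics/top0.png",180,85,310,235,4,"pics/c1.png")
crop("scene","pics/scene0.png",190,150,370,290,4,"pics/c2.png")
for uv in [(195,225),(267,225),(198,131),(267,131)]: print(ray("top",uv,.02))
E
```

```text
[0.45017384 0.21604824 0.02      ]
[0.44464104 0.02991829 0.02      ]
[0.70561198 0.20835111 0.02      ]
[0.69968816 0.02183086 0.02      ]
```

View pics/c1.png

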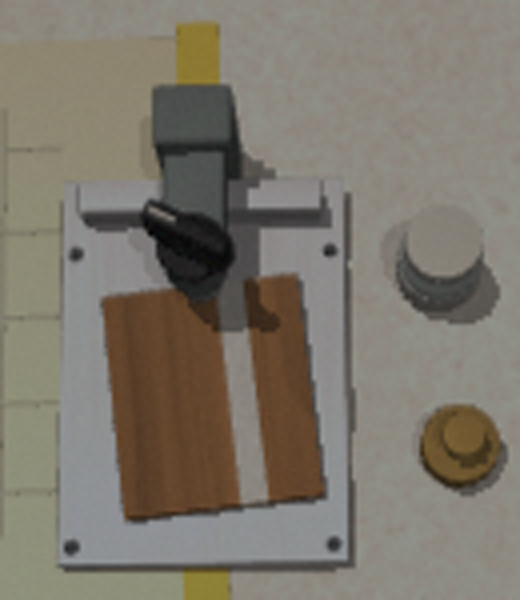

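View pics/c2.png

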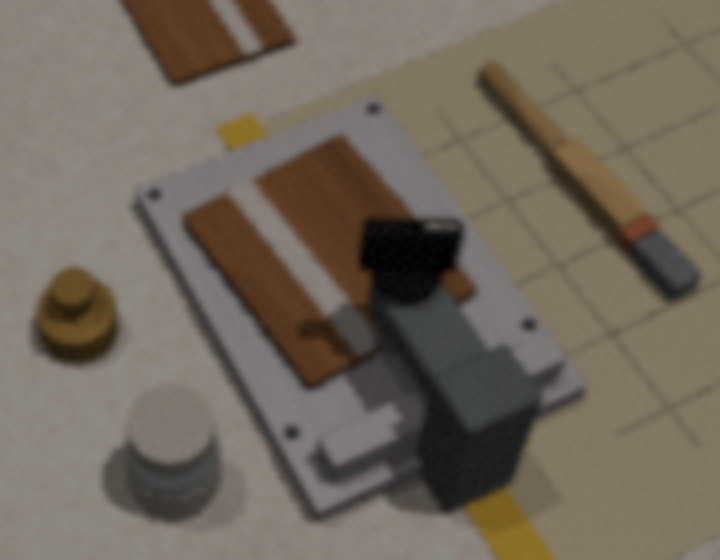

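The crop confirms the board: brown with a white strip, on the bed, corners near crop (103,297), (298,275), (326,497), (126,520). The knob bar runs from (148,207), its marked end, to (230,255). Next I measure all of these.

```bash
cat > meas.py <<'E'
from h import *
import sys
def measure(src,show=None):
    im=cv2.imread(src); hsv=cv2.cvtColor(im,cv2.COLOR_BGR2HSV)
    m=((hsv[:,:,0]<16)&(hsv[:,:,1]>95)&(hsv[:,:,2]>40)).astype(np.uint8)*255
    m[:, :190]=0; m[:,275:]=0; m[:120]=0; m[235:]=0
    m=cv2.morphologyEx(m,cv2.MORPH_CLOSE,np.ones((13,13),np.uint8))
    cs,_=cv2.findContours(m,cv2.RETR_EXTERNAL,cv2.CHAIN_APPROX_NONE)
    c=max(cs,key=cv2.contourArea)
    pts=np.array([ray("top",p[0],.032)[:2] for p in c])
    return m,pts
E
python3 - <<'E'
from meas import *
o=lambda c:(180+(c[0]+.5)/4-.5,85+(c[1]+.5)/4-.5)
bc=[ray("top",o(c),.02)[:2] for c in [(65,182),(345,178),(350,563),(60,563)]]
print("bed",np.round(bc,4)); print([np.round(np.linalg.norm(bc[i]-bc[(i+1)%4]),4) for i in range(4)])
q=[ray("top",o(c),.032)[:2] for c in [(103,297),(298,275),(326,497),(126,520)]]
print("board",np.round(q,4)); print([np.round(np.linalg.norm(q[i]-q[(i+1)%4]),4) for i in range(4)])
k=[ray("top",o(c),.151)[:2] for c in [(148,207),(230,255),(163,208)]]
print("knob",np.round(k,4), np.linalg.norm(k[0]-k[1]))
bc=np.array(bc);ex=(bc[0]+bc[1]-bc[2]-bc[3]);ex/=np.linalg.norm(ex);ey=np.array([-ex[1],ex[0]])
ctr=bc.mean(0); O=ctr+ex*0.019; print("bed yaw",np.arctan2(ex[1],ex[0]),"origin",O)
R=np.array([ex,ey]);
print("board in bed",np.round([(R@(p-O)) for p in q],4),"ctr",R@(np.mean(q,0)-O))
d=np.array(q[0])+q[1]-q[2]-q[3];print("board yaw",np.arctan2(d[1],d[0]))
print("screw",O+ex*.035,"face",O+ex*.08)
b=k[0]-k[1];print("knob yaw",np.arctan2(b[1],b[0]),(k[0]+k[1])/2)
m,pts=measure("pics/top0.png"); r=cv2.minAreaRect(pts.astype(np.float32)); print(r)
# stereo screw check: project into both
from h import proj
for z in (.104,.151): print(proj("scene",[*(O+ex*.035),z]),proj("top",[*(O+ex*.035),z]))
for w,h in [((295,198),0.056),((297,190),.075)]: pass
print("jar",ray("top",(289,145),.075),"weight",ray("top",(296,195),.04))
E
```

```text
bed [[0.7083 0.2141]
 [0.7051 0.0247]
 [0.4437 0.0296]
 [0.4492 0.217 ]]
[np.float64(0.1894), np.float64(0.2615), np.float64(0.1875), np.float64(0.2591)]
board [[0.6233 0.187 ]
 [0.6343 0.058 ]
 [0.4853 0.0438]
 [0.4742 0.1727]]
[np.float64(0.1295), np.float64(0.1497), np.float64(0.1293), np.float64(0.1497)]
knob [[0.6429 0.1439]
 [0.6117 0.0959]
 [0.642  0.1351]] 0.05727170292823686
bed yaw -0.015051627083462516 origin [0.59556801 0.12107718]
board in bed [[ 0.0267  0.0663]
 [ 0.0397 -0.0625]
 [-0.1091 -0.0789]
 [-0.1221  0.0498]] ctr [-0.04121106 -0.00631149]
board yaw 0.09533139922123689
screw [0.63056405 0.12055039] face [0.67555895 0.11987309]
knob yaw 0.99549187107759 [0.62731467 0.11991877]
((0.5543390512466431, 0.11653046309947968), (0.14901694655418396, 0.12854672968387604), 5.325564861297607)
[289.87665555 218.07242554] [228.22159748 147.12530749]
[291.88067407 206.50470302] [226.55795887 141.0499314 ]
jar [ 0.64066575 -0.03193237  0.075     ] weight [ 0.51737421 -0.04678978  0.04      ]
```

Measured sizes match: board 129.5 x 149.7 mm, bed 188 x 260 mm, knob bar 57 mm. Bed origin is (0.5956, 0.121) with yaw about -0.017. The board is about 46 mm short of home and +0.11 rad askew. I'll push with both open fingers spread across the near edge, so it squares itself. First I turn the tool by -23.3°.

```bash
cat > go.py <<'E'
import sys
from h import *
from scipy.spatial.transform import Rotation as Ro
s=robot.observe()
R=Ro.from_euler("xyz",s["tool_rot"]).as_matrix()
def d(t): return np.round(R.T@(np.array(t)-s["tool_pos"])*100,2)
print("t",round(s["time"],2),"pos",np.round(s["tool_pos"],4),"rot",np.round(s["tool_rot"],4),"q",np.round(s["qpos"],2),"F",np.round(s["contact_force"],2),"T",np.round(s["torque"],3))
if len(sys.argv)>3: print("shift cm",d([float(a) for a in sys.argv[1:4]]))
E
python3 -m crank '{"xyz":[[0,0,0],[0,0,0],[0,0,0],[0,0,0]],"roll":[-7.8,-7.8,-7.7,0]}'; python3 go.py .452 .118 .10
```

```text
time: 0.5
tool_pos: [0.2162, 0.4781, 0.1892]
tool_rot: [-1.571, 0.0, -0.017]
contact_force: [0.2, -0.1, -0.3]
opening: 0.0914
t 0.5 pos [0.2162 0.4781 0.1892] rot [-1.5715e+00  4.0000e-04 -1.7000e-02] q [ 1.    0.34  1.52  0.    1.28 -0.55] F [ 0.19 -0.13 -0.3 ] T [0.044 0.009 0.03 ]
shift cm [ 24.19   8.93 -35.6 ]
```

```bash
python3 -m crank '{"xyz":[[2,0,-3],[2,0,-3],[2,0,-3],[2,0,-3],[2,0,-3],[2,0,-3],[2,0,-3],[2,0,-3],[2,0,-3],[2,0,-3],[2,0,-3],[2.2,0,-2.6],[0,2.3,0],[0,2.3,0],[0,2.2,0],[0,2.1,0],[0,0,0],[0,0,0]],"roll":[0,0,0,0,0,0,0,0,0,0,0,0,0,0,0,0,0,0]}'; python3 go.py .452 .118 .025
```

```text
time: 2.3
tool_pos: [0.4519, 0.1181, 0.1008]
tool_rot: [-1.571, 0.0, -0.02]
contact_force: [0.5, -0.0, -0.2]
opening: 0.0918
t 2.3 pos [0.4519 0.1181 0.1008] rot [-1.5708e+00  5.0000e-04 -2.0200e-02] q [ 0.09  0.34  1.81  0.    1.   -1.46] F [ 0.47 -0.04 -0.17] T [ 0.059 -0.047 -0.055]
shift cm [ 0.01  7.58 -0.01]
```

```bash
python3 -m crank '{"xyz":[[0,2,-0.5],[0,2,-0.5],[0,1.5,0],[0,1,0],[0,0.5,0],[0,0.5,0],[0,0,0],[0,0,0]],"roll":[0,0,0,0,0,0,0,0]}' -0.2 10; python3 go.py .452 .108 .0255;  python3 - <<'E'
from h import *
im=robot.read_camera("top");cv2.imwrite("pics/t1.png",im[:,:,::-1]);crop("top","pics/t1.png",180,85,310,285,3,"pics/t1c.png")
E
```

```text
time: 3.1
tool_pos: [0.4521, 0.1082, 0.026]
tool_rot: [-1.571, -0.001, -0.018]
contact_force: [0.9, 0.0, -0.4]
opening: 0.0548
t 3.1 pos [0.4521 0.1082 0.026 ] rot [-1.5707e+00 -8.0000e-04 -1.8100e-02] q [ 0.07  0.45  1.9   0.    0.8  -1.48] F [ 0.9   0.01 -0.43] T [ 0.001  0.024 -0.011]
shift cm [-0.01  0.05 -0.02]
```

View pics/t1c.png

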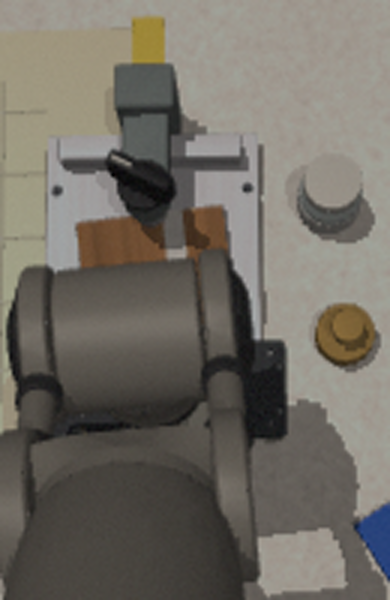

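The fingers are behind the near edge and clear of the weight and jar (crop (345,330) and (333,190)). I push slowly.

```bash
python3 -m crank '{"xyz":[[0.3,0,0],[0.3,0,0],[0.3,0,0],[0.3,0,0],[0.3,0,0],[0.3,0,0],[0.3,0,0],[0.3,0,0],[0.3,0,0],[0.3,0,0],[0.3,0,0],[0.3,0,0],[0.3,0,0],[0.3,0,0],[0.3,0,0],[0.3,0,0]],"roll":[0,0,0,0,0,0,0,0,0,0,0,0,0,0,0,0]}'; python3 go.py .516 .108 .0255;  python3 - <<'E'
from h import *
im=robot.read_camera("top");cv2.imwrite("pics/t2.png",im[:,:,::-1]);crop("top","pics/t2.png",180,85,310,235,4,"pics/t2c.png")
im=robot.read_camera("scene");cv2.imwrite("pics/s2.png",im[:,:,::-1]);crop("scene","pics/s2.png",190,150,370,290,4,"pics/s2c.png")
E
```

```text
time: 4.75
tool_pos: [0.4999, 0.1072, 0.0255]
tool_rot: [-1.571, -0.0, -0.018]
contact_force: [0.0, -0.0, -0.0]
opening: 0.0548
t 4.75 pos [0.4999 0.1072 0.0255] rot [-1.5707 -0.     -0.0181] q [ 0.06  0.51  1.77  0.    0.86 -1.49] F [ 0.01 -0.01 -0.03] T [-0.011  0.04  -0.044]
shift cm [1.6  0.   0.11]
```

View pics/t2c.png

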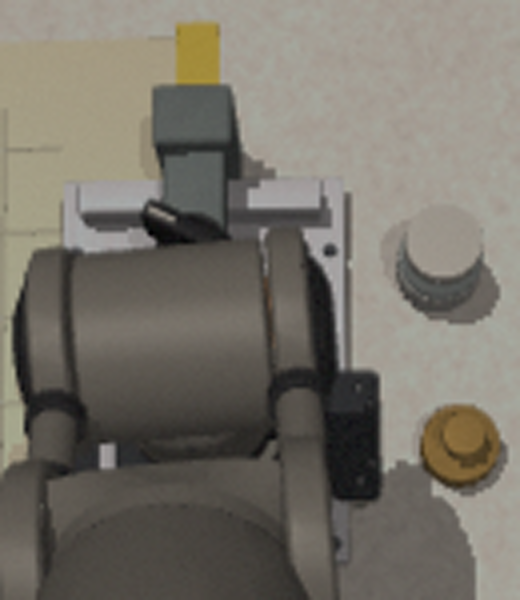

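View pics/s2c.png

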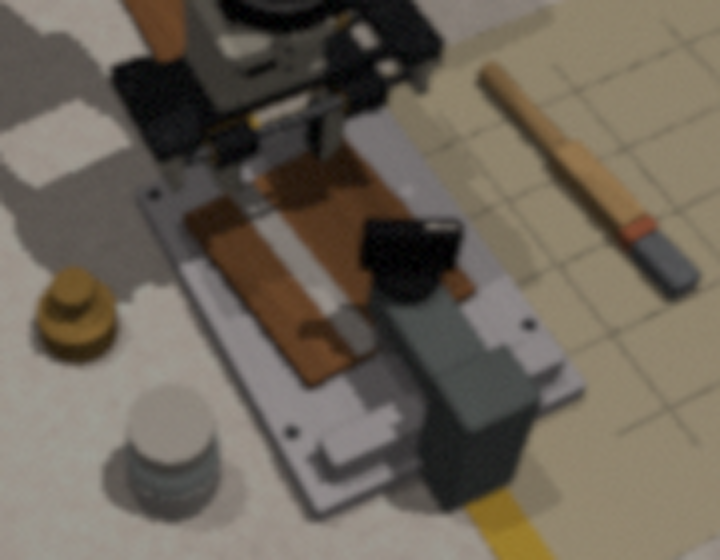

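```bash
python3 - <<'E'
from h import *
for p in [(.4999,.1072,.0255),(.4999,.144,.0255),(.4999,.07,.0255),(.474,.1727,.032),(.4853,.0438,.032),(.6233,.187,.032),(.6343,.058,.032)]:
    a=proj("scene",p); print(p,a,(a-[190,150])*4)
crop("scene","pics/s2.png",200,140,320,240,6,"pics/s2d.png")
E
```

```text
(0.4999, 0.1072, 0.0255) [257.38962645 199.58477289] [269.55850578 198.33909158]
(0.4999, 0.144, 0.0255) [269.362226   194.54550188] [317.448904   178.18200752]
(0.4999, 0.07, 0.0255) [245.02667303 204.78834398] [220.10669211 219.1533759 ]
(0.474, 0.1727, 0.032) [273.94192587 182.60676747] [335.76770347 130.42706988]
(0.4853, 0.0438, 0.032) [233.65200202 203.06373909] [174.60800807 212.25495634]
(0.6233, 0.187, 0.032) [308.05316377 221.36738527] [472.21265509 285.46954107]
(0.6343, 0.058, 0.032) [265.83288392 245.35106482] [303.33153568 381.40425926]
```

View pics/s2d.png

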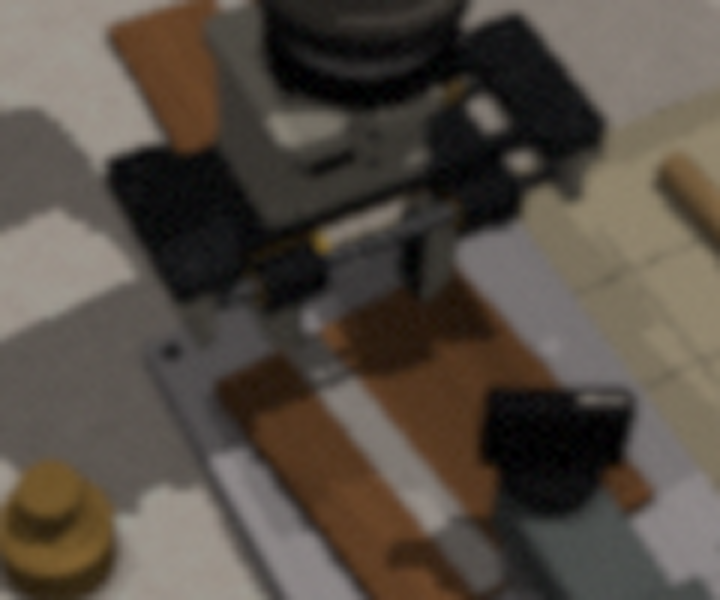

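```bash
python3 - <<'E'
from h import *
for z in (.02,.0255,.032,.04,.05):
    print(z,ray("scene",(271.5,190),z),ray("scene",(250,196),z))
a=cv2.imread("pics/scene0.png").astype(int);b=cv2.imread("pics/s2.png").astype(int)
d=np.abs(a-b).max(2).astype(np.uint8)*3
cv2.imwrite("pics/d.png",cv2.resize(d[140:290,190:370],None,fx=4,fy=4))
E
```

```text
0.02 [0.48553137 0.15916852 0.02      ] [0.47665586 0.09705676 0.02      ]
0.0255 [0.48906142 0.15681577 0.0255    ] [0.48024724 0.09513317 0.0255    ]
0.032 [0.49323331 0.15403524 0.032     ] [0.4844916  0.09285983 0.032     ]
0.04 [0.49836794 0.15061304 0.04      ] [0.48971543 0.09006187 0.04      ]
0.05 [0.50478622 0.1463353  0.05      ] [0.49624522 0.08656443 0.05      ]
```

View pics/d.png

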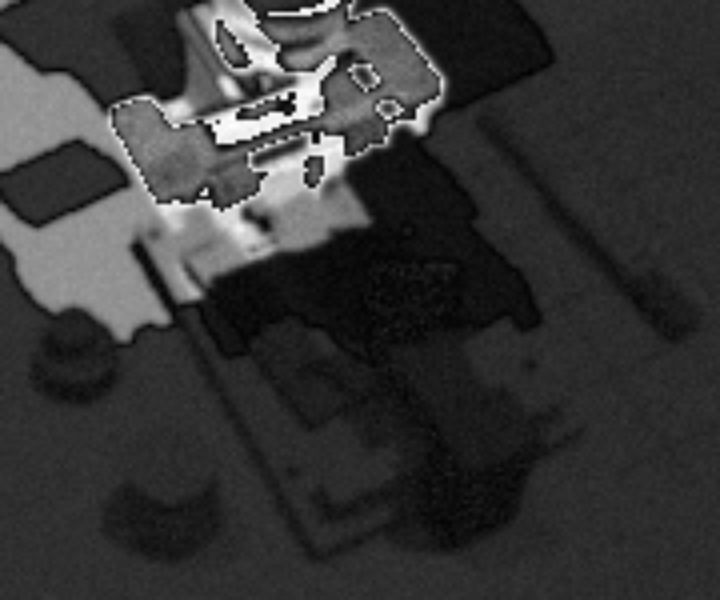

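```bash
python3 - <<'E'
import cv2,numpy as np
im=cv2.imread("pics/s2.png")[165:225,225:305]
im=np.clip((im/255.)**0.5*255,0,255).astype(np.uint8)
cv2.imwrite("pics/z.png",cv2.resize(im,None,fx=10,fy=10,interpolation=cv2.INTER_CUBIC)[:600,:800])
E
```

```text
(no output)
```

View pics/z.png

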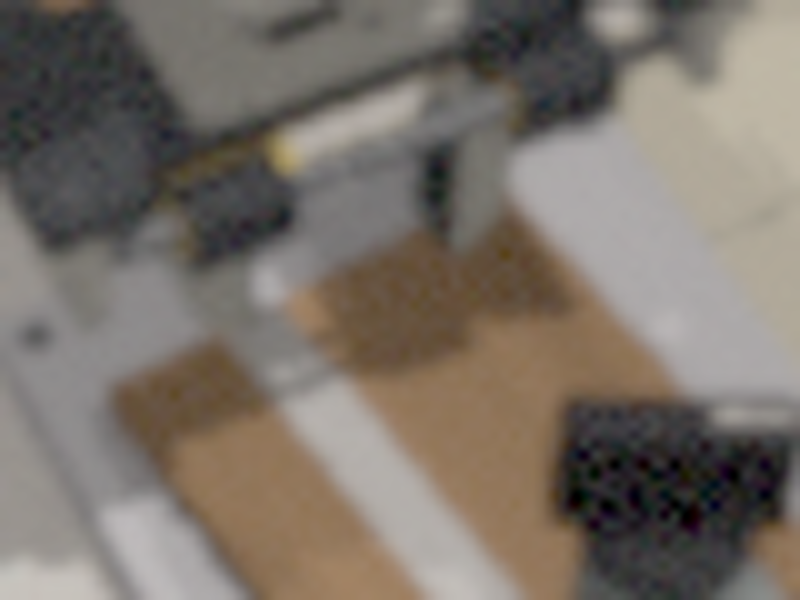

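The scene view shows the far edge of the board unmoved (crop (310,385), (470,290)) and no force, with the fingertips over the near edge. So with the jaws part open the tips sit several mm above the TCP. I back off, then lower gently onto the bed to find the true tip height.

```bash
python3 -m crank '{"xyz":[[-1,0,0],[-1,0,0],[-1,0,0],[-1,0,0],[-0.8,0,0],[0,0.15,0],[0,0.15,0],[0,0.1,0],[0,0,0]],"roll":[0,0,0,0,0,0,0,0,0]}'; python3 go.py;python3 -m crank '{"xyz":[[0,0.1,0],[0,0.1,0],[0,0.1,0],[0,0,0]],"roll":[0,0,0,0]}';python3 go.py
```

```text
time: 5.75
tool_pos: [0.452, 0.108, 0.0213]
tool_rot: [-1.571, -0.0, -0.018]
contact_force: [0.3, 0.5, -0.0]
opening: 0.0549
t 5.75 pos [0.452  0.108  0.0213] rot [-1.5707 -0.     -0.0182] q [ 0.07  0.46  1.9   0.    0.79 -1.48] F [ 0.33  0.51 -0.  ] T [0.032 0.    0.007]
time: 6.15
tool_pos: [0.4516, 0.108, 0.0184]
tool_rot: [-1.571, 0.0, -0.018]
contact_force: [-0.4, -0.3, 0.3]
opening: 0.055
t 6.15 pos [0.4516 0.108  0.0184] rot [-1.5708e+00  2.0000e-04 -1.8100e-02] q [ 0.07  0.46  1.9   0.    0.78 -1.48] F [-0.41 -0.29  0.31] T [0.019 0.025 0.033]
```

Already 1.6 mm below the bed's top and no contact, which confirms it. I continue in 1 mm steps.

```bash
for i in 1 2; do python3 -m crank '{"xyz":[[0,0.1,0],[0,0.1,0],[0,0,0]],"roll":[0,0,0]}' | sed -n '2p;4p'; done
```

```text
tool_pos: [0.4516, 0.1081, 0.0164]
contact_force: [1.0, 0.2, -0.8]
tool_pos: [0.4516, 0.108, 0.0144]
contact_force: [-0.4, 1.1, 1.2]
```

```bash
python3 -m crank '{"xyz":[[0,0.1,0],[0,0,0]],"roll":[0,0]}' | sed -n '2p;4p'; python3 - <<'E'
from h import *
im=robot.read_camera("scene");cv2.imwrite("pics/s3.png",im[:,:,::-1])
im=cv2.imread("pics/s3.png")[160:220,215:295]
im=np.clip((im/255.)**0.5*255,0,255).astype(np.uint8)
cv2.imwrite("pics/s3c.png",cv2.resize(im,None,fx=10,fy=10,interpolation=cv2.INTER_CUBIC))
E
```

```text
tool_pos: [0.4516, 0.108, 0.0134]
contact_force: [-0.5, -0.7, 0.2]
```

View pics/s3c.png

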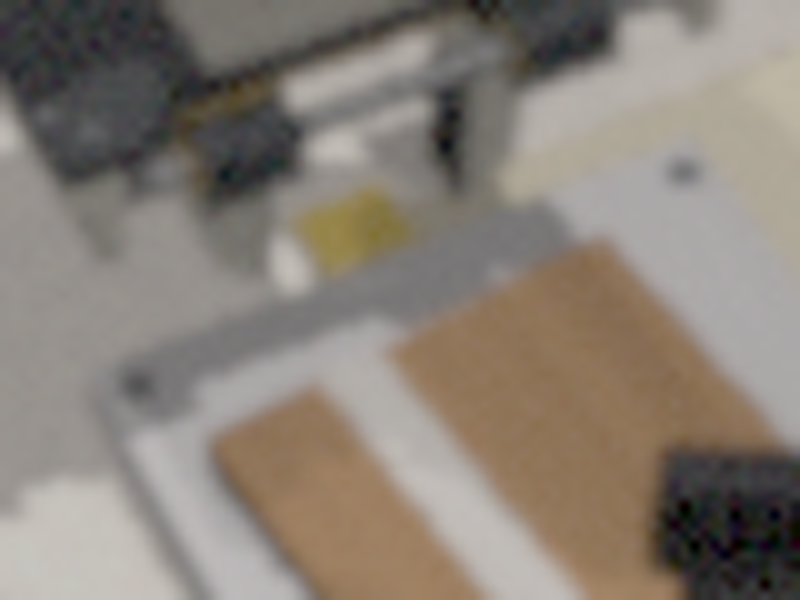

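The fingers look either behind the bed's near edge or higher than I thought; one view can't separate the two. I lift the tool and compare open, part-closed and closed jaws.

```bash
cat > snap.py <<'E'
import sys
from h import *
n,out,x0,y0,x1,y1,s=sys.argv[1:8]
im=robot.read_camera(n);cv2.imwrite(f"pics/{out}.png",im[:,:,::-1])
im=im[int(y0):int(y1),int(x0):int(x1),::-1]
im=np.clip((im/255.)**0.5*255,0,255).astype(np.uint8)
cv2.imwrite(f"pics/{out}c.png",cv2.resize(im,None,fx=float(s),fy=float(s),interpolation=cv2.INTER_CUBIC))
E
python3 -m crank '{"xyz":[[0,-0.6,0],[0,-0.6,0],[0,-0.6,0],[0,-0.7,0],[0,0,0],[0,0,0]],"roll":[0,0,0,0,0,0]}' -0.2; python3 snap.py scene a1 205 140 285 220 7
python3 -m crank '{"xyz":[[0,0,0],[0,0,0],[0,0,0],[0,0,0],[0,0,0]],"roll":[0,0,0,0,0]}' 1;python3 snap.py scene a2 205 140 285 220 7
python3 - <<'E'
from h import *
a=cv2.imread("pics/a1c.png");b=cv2.imread("pics/a2c.png")
cv2.imwrite("pics/ab.png",cv2.resize(np.hstack([a,b]),(800,400)))
s=robot.observe();print(s["tool_pos"],proj("scene",s["tool_pos"]))
E
```

```text
time: 7.6
tool_pos: [0.4518, 0.1081, 0.0388]
tool_rot: [-1.571, -0.001, -0.018]
contact_force: [-0.7, -0.6, 0.5]
opening: 0.0549
time: 8.15
tool_pos: [0.4517, 0.108, 0.0385]
tool_rot: [-1.571, 0.0, -0.018]
contact_force: [1.4, -0.5, 0.3]
opening: 0.0197
[0.45166847 0.10804983 0.03846589] [249.38221658 183.91683838]
```

View pics/ab.png

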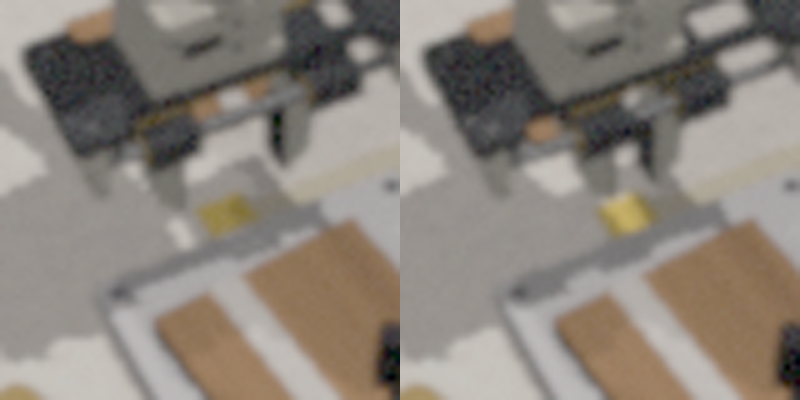

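Closed tips appear at scene (249,177.6), while the TCP projects to (249.4,183.9), about 20 mm lower. There is no arc motion with the jaw opening. I settle it by touch: closed fingers lowered gently on the board's top face, whose height is 32 mm.

```bash
python3 -m crank '{"xyz":[[0,-1,0],[0,-1,0],[2.5,0,0],[2.5,0,0],[2,0,0],[0,1,0],[0,1,0],[0,0.3,0],[0,0.2,0],[0,0.1,0],[0,0,0],[0,0,0]],"roll":[0,0,0,0,0,0,0,0,0,0,0,0]}' 1; python3 snap.py scene a3 205 140 325 230 6.5
for i in 1 2; do python3 -m crank '{"xyz":[[0,0.1,0],[0,0,0]],"roll":[0,0]}' | sed -n '2p;4p'; done
```

```text
time: 9.4
tool_pos: [0.5217, 0.1068, 0.0328]
tool_rot: [-1.571, -0.001, -0.018]
contact_force: [-0.3, 0.6, -0.2]
opening: 0.0002
tool_pos: [0.5217, 0.1068, 0.0315]
contact_force: [-0.4, -0.8, 0.0]
tool_pos: [0.5216, 0.1068, 0.0304]
contact_force: [-0.0, 1.0, -0.5]
```

View pics/a3c.png

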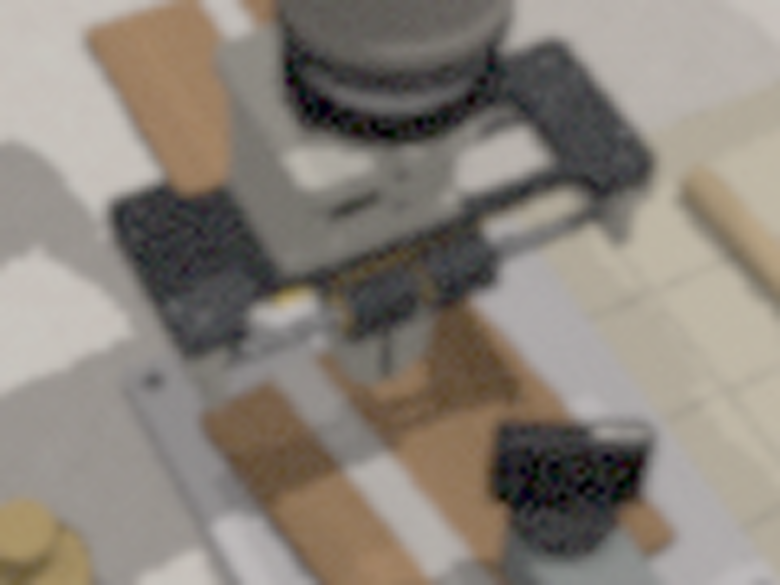

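Tip at crop (380,378), with its shadow separate at (395,410): still clearly above the board. I keep lowering.

```bash
for i in 1 2 3 4; do python3 -m crank '{"xyz":[[0,0.1,0],[0,0,0]],"roll":[0,0]}' | sed -n '2p;4p'; done
```

```text
tool_pos: [0.5216, 0.1068, 0.0294]
contact_force: [0.4, 0.1, -0.4]
tool_pos: [0.5216, 0.1068, 0.0284]
contact_force: [-0.2, 0.5, -0.2]
tool_pos: [0.5216, 0.1068, 0.0274]
contact_force: [0.3, 0.4, 0.9]
tool_pos: [0.5216, 0.1068, 0.0264]
contact_force: [0.3, 0.9, -0.3]
```

```bash
for i in 1 2 3 4 ; do python3 -m crank '{"xyz":[[0,0.1,0],[0,0,0]],"roll":[0,0]}' | sed -n '2p;4p'; done; python3 go.py; python3 snap.py scene a4 205 140 325 230 6.5
```

```text
tool_pos: [0.5216, 0.1068, 0.0254]
contact_force: [-0.0, -0.2, -0.6]
tool_pos: [0.5216, 0.1068, 0.0244]
contact_force: [0.2, -0.4, 0.6]
tool_pos: [0.5216, 0.1068, 0.0234]
contact_force: [0.2, -0.1, -0.9]
tool_pos: [0.5216, 0.1068, 0.0224]
contact_force: [0.3, -0.5, -0.8]
t 11.45 pos [0.5216 0.1068 0.0224] rot [-1.5707e+00  1.0000e-04 -1.8200e-02] q [ 0.06  0.55  1.71  0.    0.88 -1.49] F [ 0.29 -0.53 -0.81] T [ 0.009  0.018 -0.001]
```

View pics/a4c.png

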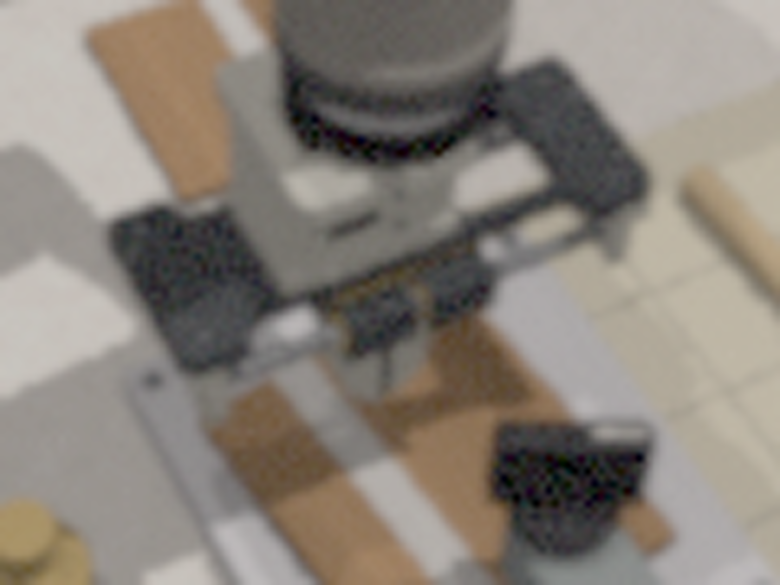

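```bash
for i in 1 2 3 4; do python3 -m crank '{"xyz":[[0,0.1,0],[0,0,0]],"roll":[0,0]}' | sed -n '2p;4p'; done
```

```text
tool_pos: [0.5216, 0.1068, 0.0214]
contact_force: [1.2, -0.8, -0.4]
tool_pos: [0.5216, 0.1068, 0.0204]
contact_force: [0.8, 0.4, -0.5]
tool_pos: [0.5216, 0.1068, 0.0194]
contact_force: [0.0, 0.1, -0.1]
tool_pos: [0.5216, 0.1068, 0.0184]
contact_force: [-0.5, -0.6, 0.0]
```

```bash
for i in 1 2 3; do python3 -m crank '{"xyz":[[0,0.1,0],[0,0,0]],"roll":[0,0]}' | sed -n '2p;4p'; done;  python3 snap.py scene a5 205 140 325 230 6.5
```

```text
tool_pos: [0.5216, 0.1068, 0.0174]
contact_force: [-0.4, -0.0, 0.3]
tool_pos: [0.5216, 0.1068, 0.0164]
contact_force: [0.2, -0.0, -0.4]
tool_pos: [0.5216, 0.1068, 0.0154]
contact_force: [0.7, 0.7, -0.3]
```

View pics/a5c.png

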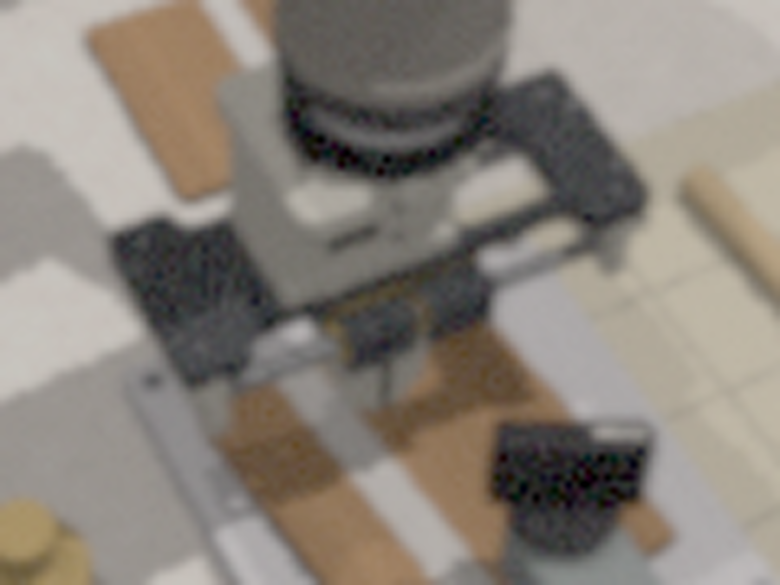

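```bash
python3 - <<'E'
from h import *
for z in (.0154,.032,.036,.04): print(z,ray("scene",(264.2,202.6),z))
print(proj("scene",(.5216,.1068,.0154)),proj("scene",(.5216,.1068,.032)),proj("scene",(.5216,.1068,.036)))
E
for i in 1 2 3; do python3 -m crank '{"xyz":[[0,0.1,0],[0,0,0]],"roll":[0,0]}' | sed -n '2p;4p'; done
```

```text
0.0154 [0.51080922 0.12245517 0.0154    ]
0.032 [0.52087823 0.11615615 0.032     ]
0.036 [0.5233045  0.11463831 0.036     ]
0.04 [0.52573077 0.11312048 0.04      ]
[261.02054539 207.71694142] [261.22090242 204.12442587] [261.2700089  203.24391884]
tool_pos: [0.5216, 0.1068, 0.0144]
contact_force: [-0.8, -0.1, 0.7]
tool_pos: [0.5216, 0.1068, 0.0134]
contact_force: [-0.1, 0.3, -0.0]
tool_pos: [0.5216, 0.1068, 0.0124]
contact_force: [0.3, -1.2, 0.2]
```

```bash
for i in 1 2 3 4; do python3 -m crank '{"xyz":[[0,0.1,0],[0,0,0]],"roll":[0,0]}' | sed -n '2p;4p'; done
```

```text
tool_pos: [0.5216, 0.1068, 0.0114]
contact_force: [0.4, -0.1, -0.5]
tool_pos: [0.5216, 0.1068, 0.0104]
contact_force: [-0.6, -0.2, -0.7]
tool_pos: [0.5216, 0.1068, 0.0094]
contact_force: [0.0, 0.5, 1.1]
tool_pos: [0.5216, 0.1068, 0.0084]
contact_force: [0.1, 0.0, -0.2]
```

```bash
 python3 snap.py scene a6 205 140 325 230 6.5
```

```text
(no output)
```

View pics/a6c.png

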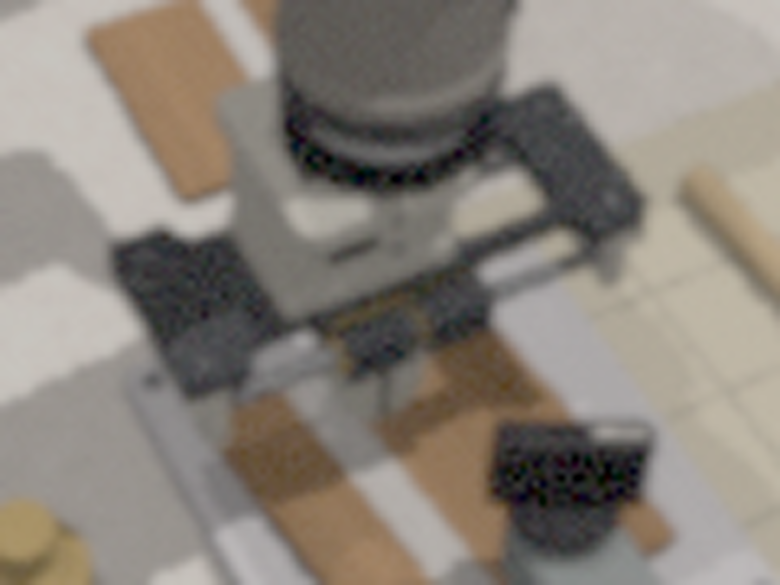

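The picture says the tips are consistently about 25 mm above the reported TCP, so touch should come within a millimetre or two. I continue.

```bash
for i in 1 2 3 4; do python3 -m crank '{"xyz":[[0,0.1,0],[0,0,0]],"roll":[0,0]}' | sed -n '2p;4p'; done
```

```text
tool_pos: [0.5216, 0.1068, 0.0074]
contact_force: [0.1, -0.3, -0.8]
tool_pos: [0.5216, 0.1068, 0.0064]
contact_force: [0.2, 0.3, -0.9]
tool_pos: [0.5216, 0.1068, 0.0054]
contact_force: [-0.4, -1.2, 0.1]
tool_pos: [0.5216, 0.1068, 0.0044]
contact_force: [0.0, -0.2, -0.1]
```

```bash
 python3 snap.py scene a7 240 175 300 225 12;python3 snap.py top a8 180 85 310 235 4; python3 - <<'E'
from h import *
s=robot.observe();print(s["joint_efforts"],s["time"])
E
```

```text
[-9.68866834e-05 -4.77684259e+01 -1.75242698e+01 -2.25653686e-02
  8.31467053e-02  4.93509447e-05] 15.3
```

View pics/a7c.png

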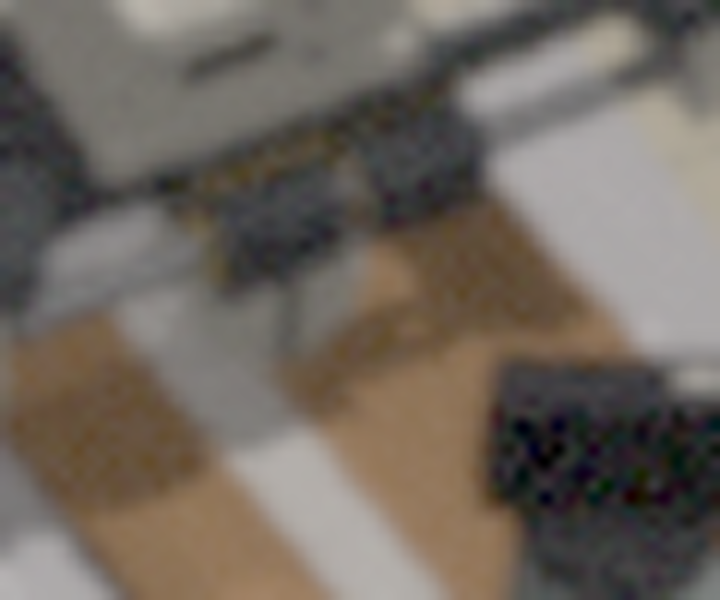

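View pics/a8c.png

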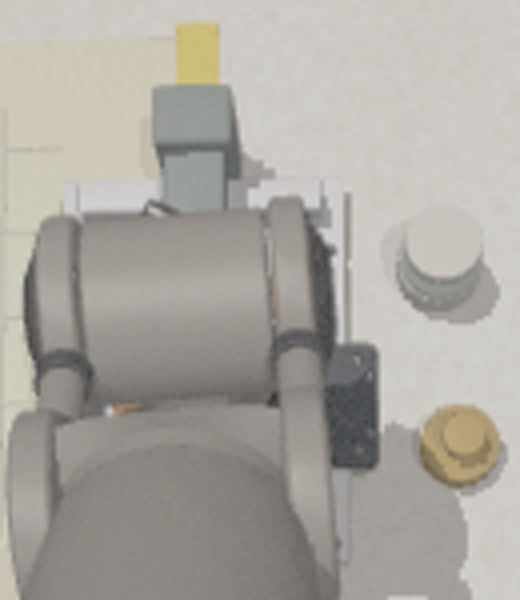

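```bash
python3 - <<'E'
from h import *
for z in (.07,.1,.13): print(z,ray("top",(274.4,186.2),z), ray("top",(274.4,171),z)[0]-ray("top",(274.4,202.2),z)[0])
print(robot.hold_point_z, [a for a in dir(robot) if a[0]!='_'])
E
for i in 1 2 3; do python3 -m crank '{"xyz":[[0,0.1,0],[0,0,0]],"roll":[0,0]}' | sed -n '2p;4p'; done
```

```text
0.07 [0.53563842 0.00880494 0.07      ] 0.08002384104830473
0.1 [0.52908031 0.00975707 0.1       ] 0.07769425430009413
0.13 [0.5225222  0.01070919 0.13      ] 0.07536466755188365
0.0188 ['IKError', 'calibration', 'hand_in', 'hold_point_z', 'observe', 'read_camera']
tool_pos: [0.5216, 0.1068, 0.0034]
contact_force: [0.1, -0.1, -0.2]
tool_pos: [0.5216, 0.1068, 0.0024]
contact_force: [0.1, -0.0, 0.9]
tool_pos: [0.5216, 0.1068, 0.0014]
contact_force: [0.6, -0.9, 0.1]
```

The top view also puts the gripper body about 25 to 30 mm higher than the readings say, while x and y agree. I continue the touch search.

```bash
for i in 1 2 3 4; do python3 -m crank '{"xyz":[[0,0.1,0],[0,0,0]],"roll":[0,0]}' | sed -n '2p;4p'; done;python3 snap.py scene a9 240 175 300 225 12
```

```text
tool_pos: [0.5216, 0.1068, 0.0004]
contact_force: [0.2, 0.9, 0.4]
tool_pos: [0.5216, 0.1068, -0.0006]
contact_force: [-0.3, 0.6, 0.9]
tool_pos: [0.5216, 0.1068, -0.0016]
contact_force: [0.0, -0.2, 0.1]
tool_pos: [0.5216, 0.1068, -0.0026]
contact_force: [1.3, 0.0, 0.7]
```

View pics/a9c.png

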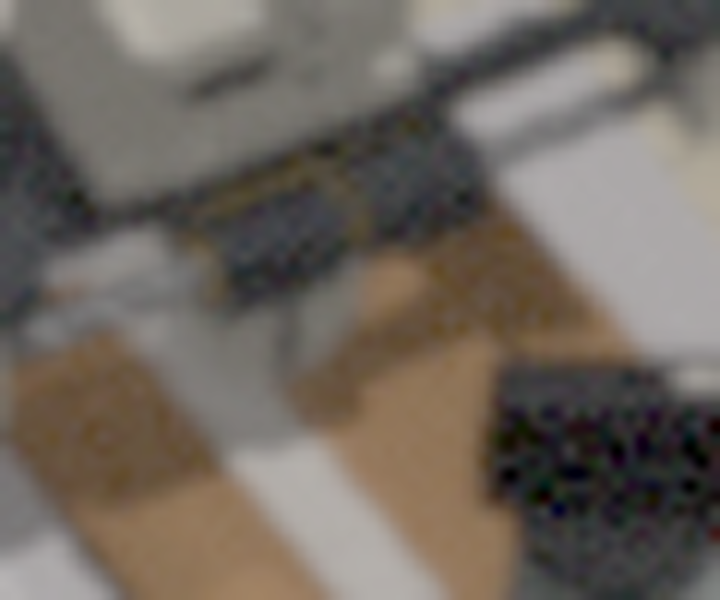

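```bash
for i in 1 2 3 4 5; do python3 -m crank '{"xyz":[[0,0.1,0],[0,0,0]],"roll":[0,0]}' | sed -n '2p;4p'; done
```

```text
tool_pos: [0.5216, 0.1068, -0.0036]
contact_force: [-0.5, -0.6, 0.2]
tool_pos: [0.5216, 0.1068, -0.0046]
contact_force: [0.3, -0.3, 0.0]
tool_pos: [0.5218, 0.1068, -0.0049]
contact_force: [-1.4, -0.5, 5.7]
tool_pos: [0.5218, 0.1068, -0.005]
contact_force: [-5.1, -0.6, 14.3]
tool_pos: [0.5219, 0.1068, -0.0051]
contact_force: [-6.9, -0.1, 23.5]
```

Contact is at TCP reading z = -0.0047, so the closed tips are about 36.7 mm above the reported TCP. I check the moment and one picture, to be sure it is the fingers that touch.

```bash
python3 go.py; python3 snap.py scene b1 215 150 315 225 8
```

```text
t 17.75 pos [ 0.5219  0.1068 -0.0051] rot [-1.5708e+00 -1.3000e-03 -1.7900e-02] q [ 0.06  0.59  1.73 -0.    0.82 -1.49] F [-6.88 -0.15 23.54] T [-0.146  1.3   -0.011]
```

View pics/b1c.png

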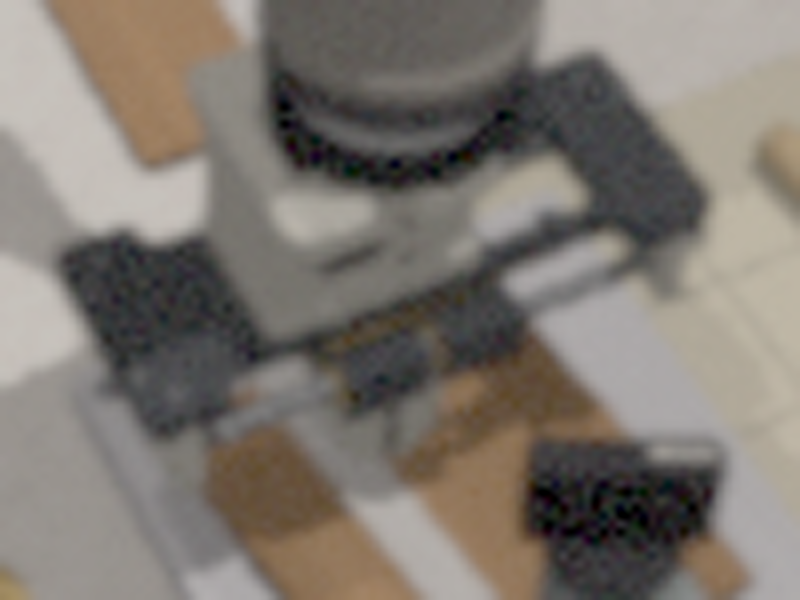

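The moment about x is small, so the fingers touch at the centre line. Now I lift off, move back behind the near edge, reopen part-way and lower to tip height of about 25 mm (TCP reading -0.011).

```bash
python3 -m crank '{"xyz":[[0,-1,0],[0,-1,0],[0,-1,0],[-2.5,0,0],[-2.5,0,0],[-2.5,0,0],[0,0,0]],"roll":[0,0,0,0,0,0,0]}' |tail -4;  python3 -m crank '{"xyz":[[0,1,0],[0,1,0],[0,0.6,0],[0,0.4,0],[0,0.2,0],[0,0.1,0],[0,0,0]],"roll":[0,0,0,0,0,0,0]}' -0.2; python3 go.py; python3 snap.py scene b2 205 140 305 215 8
```

```text
tool_pos: [0.4433, 0.1083, 0.0226]
tool_rot: [-1.571, 0.003, -0.018]
contact_force: [0.3, 1.0, -0.7]
opening: 0.0005
time: 19.2
tool_pos: [0.4468, 0.1081, -0.0105]
tool_rot: [-1.571, -0.0, -0.018]
contact_force: [-0.3, -0.5, 0.3]
opening: 0.0516
t 19.2 pos [ 0.4468  0.1081 -0.0105] rot [-1.5707 -0.     -0.0182] q [ 0.07  0.51  1.94  0.    0.7  -1.48] F [-0.33 -0.45  0.33] T [0.049 0.011 0.013]
```

View pics/b2c.png

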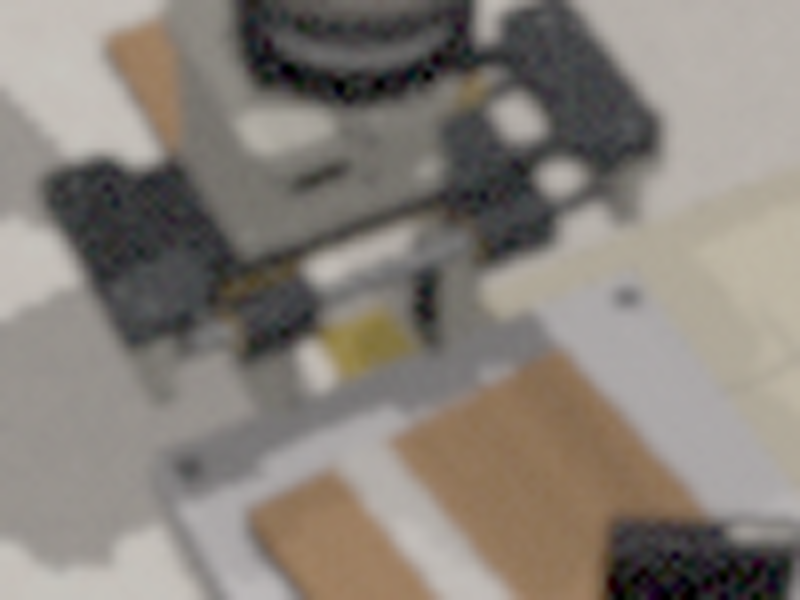

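```bash
python3 -m crank '{"xyz":[[0.4,0,0],[0.4,0,0],[0.4,0,0],[0.4,0,0],[0.3,0,0],[0.3,0,0],[0.3,0,0],[0.3,0,0],[0.3,0,0],[0.3,0,0],[0.3,0,0],[0.3,0,0]],"roll":[0,0,0,0,0,0,0,0,0,0,0,0]}'; python3 go.py; python3 snap.py scene b3 220 150 320 225 8
```

```text
time: 20.45
tool_pos: [0.487, 0.1074, -0.0105]
tool_rot: [-1.571, -0.0, -0.018]
contact_force: [-1.7, 0.5, 1.3]
opening: 0.0548
t 20.45 pos [ 0.487   0.1074 -0.0105] rot [-1.5707e+00 -1.0000e-04 -1.8200e-02] q [ 0.06  0.55  1.83  0.    0.75 -1.49] F [-1.72  0.46  1.33] T [0.147 0.367 0.036]
```

View pics/b3c.png

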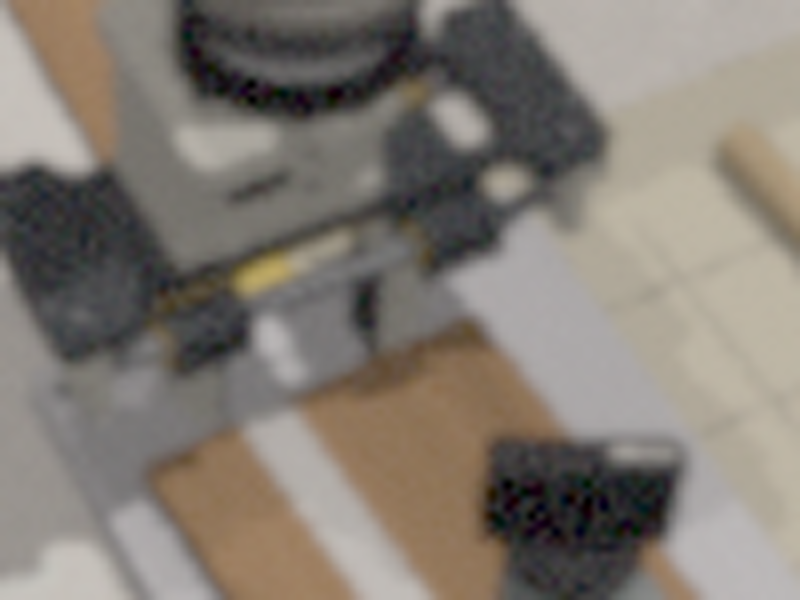

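The fingers are now behind the near edge (crop (150,468) to (475,320)), pushing with about 1.7 N. I continue.

```bash
python3 -m crank '{"xyz":[[0.3,0,0],[0.3,0,0],[0.3,0,0],[0.3,0,0],[0.3,0,0],[0.2,0,0],[0.2,0,0],[0.2,0,0],[0.1,0,0],[0,0,0]],"roll":[0,0,0,0,0,0,0,0,0,0]}'|tail -4; python3 snap.py scene b4 230 160 330 235 8; python3 snap.py top b5 180 85 310 235 4
```

```text
tool_pos: [0.509, 0.107, -0.0104]
tool_rot: [-1.571, -0.001, -0.018]
contact_force: [-0.5, 0.2, -0.3]
opening: 0.0546
```

View pics/b4c.png

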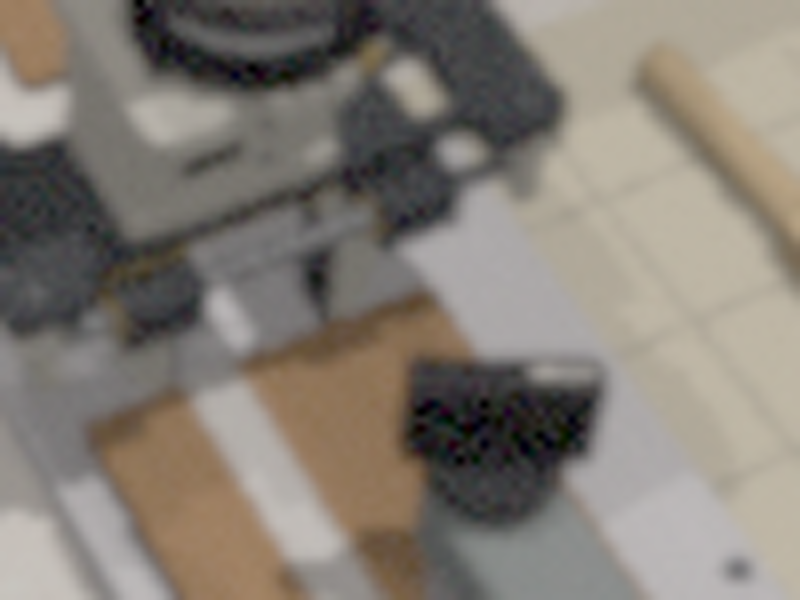

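```bash
for i in 1 2 3; do python3 -m crank '{"xyz":[[0.1,0,0],[0.1,0,0],[0,0,0]],"roll":[0,0,0]}'|sed -n '2p;4p'; done
```

```text
tool_pos: [0.5107, 0.1069, -0.0105]
contact_force: [-2.2, -0.3, 1.6]
tool_pos: [0.513, 0.1069, -0.0105]
contact_force: [-0.7, -0.7, 0.9]
tool_pos: [0.5149, 0.1069, -0.0105]
contact_force: [-2.8, 0.8, 1.8]
```

The board is square with the fingers and follows. I go on in small steps until the stop is felt.

```bash
for i in 1 2 3 4; do python3 -m crank '{"xyz":[[0.1,0,0],[0,0,0]],"roll":[0,0]}'|sed -n '2p;4p'; done;python3 snap.py scene b6 230 160 330 235 8;
```

```text
tool_pos: [0.5148, 0.1069, -0.0105]
contact_force: [-4.9, -0.1, 4.3]
tool_pos: [0.5148, 0.1069, -0.0106]
contact_force: [-8.0, 0.2, 6.1]
tool_pos: [0.5148, 0.1069, -0.0107]
contact_force: [-11.1, -1.3, 8.2]
tool_pos: [0.5148, 0.1069, -0.0107]
contact_force: [-14.3, -0.2, 11.1]
```

View pics/b6c.png

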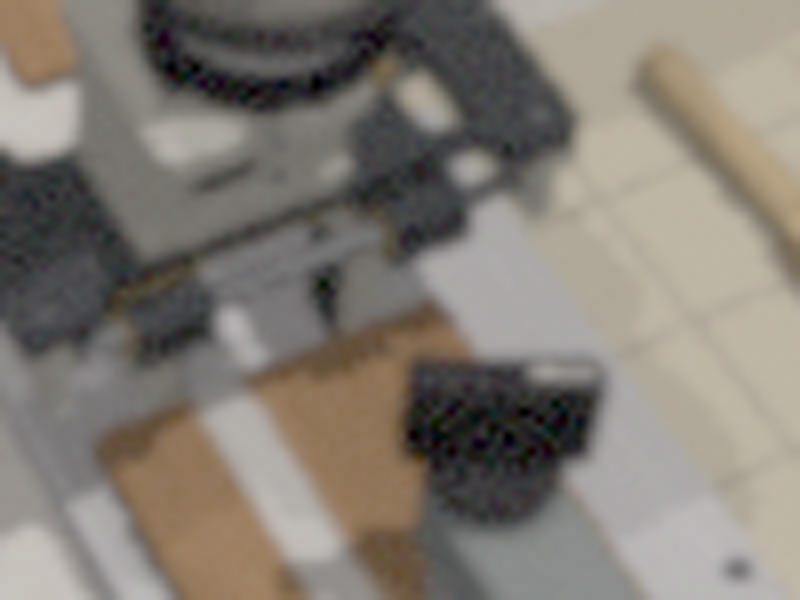

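The stop is felt at TCP x = 0.5148 (predicted 0.516), and the force rises to 14 N. I back off, lift and check from above.

```bash
python3 -m crank '{"xyz":[[-0.4,0,0],[-0.8,0,0],[-1,-1,0],[-1,-3,0],[-2,-4,0],[-4,-5,0],[-4,-5,0],[-4,-4,0],[0,0,0]],"roll":[0,0,0,0,0,0,0,0,0]}'|tail -4; python3 snap.py top c1t 180 85 310 235 4;python3 snap.py scene c1s 215 160 345 280 4.6; python3 go.py
```

```text
tool_pos: [0.3676, 0.11, 0.1877]
tool_rot: [-1.57, -0.009, -0.017]
contact_force: [0.7, -0.5, 0.3]
opening: 0.055
t 24.35 pos [0.3691 0.1097 0.1842] rot [-1.5703 -0.0045 -0.0178] q [ 0.09  0.08  1.88  0.    1.17 -1.46] F [0.85 0.9  0.04] T [0.053 0.048 0.031]
```

View pics/c1tc.png

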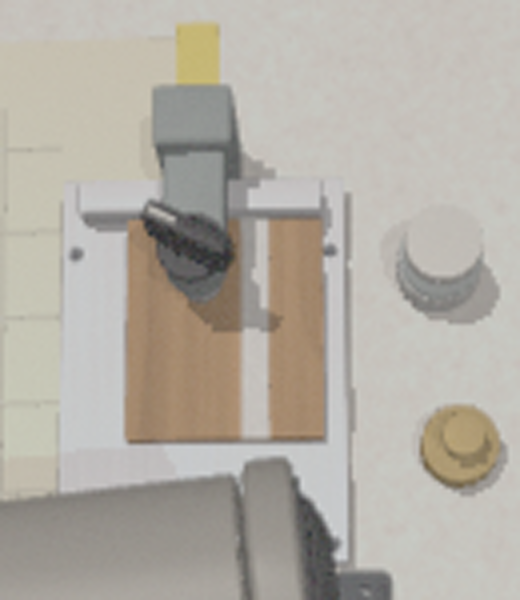

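View pics/c1sc.png

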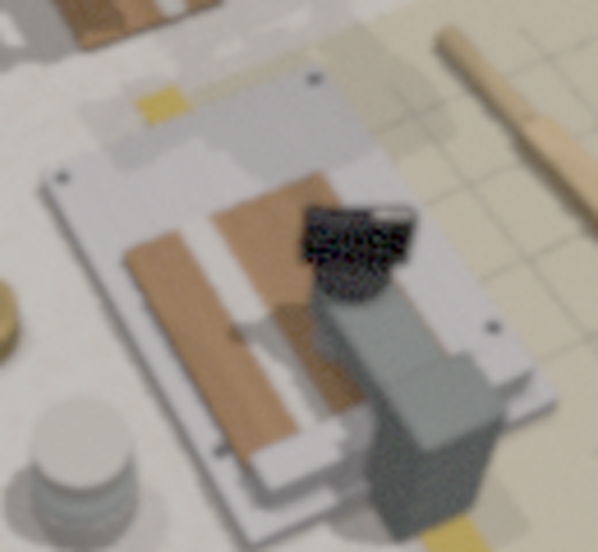

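The board is square and home: in the top crop its far edge at (126–326, 219) meets the stop, and its near edge is at (126–326, 441). Jar, weight and brush are unmoved. I turn the tool out for the knob while measuring the knob closely.

```bash
python3 -m crank '{"xyz":[[0,0,0],[0,0,0],[0,0,0],[0,0,0],[0,0,0],[0,0,0],[0,0,0],[0,0,0]],"roll":[-8.25,-8.25,-8.25,-8.25,-8.25,-8.25,-8.25,0]}' -1|tail -4; python3 snap.py top d1 208 128 248 168 15; python3 snap.py scene d2 265 185 325 230 12;  python3 - <<'E'
from h import *
o=lambda c:(180+(c[0]+.5)/4-.5,85+(c[1]+.5)/4-.5)
q=np.array([ray("top",o(c),.032)[:2] for c in [(126,220),(326,218),(326,440),(126,441)]]);print(q,q.mean(0))
d=q[0]+q[1]-q[2]-q[3];print(np.arctan2(d[1],d[0]))
E
python3 go.py .6295 .1203 .155
```

```text
tool_pos: [0.369, 0.1094, 0.1817]
tool_rot: [-1.569, 0.001, 0.991]
contact_force: [-0.3, 1.0, 0.1]
opening: 0.0919
[[0.67595889 0.17151107]
 [0.67315006 0.03839136]
 [0.52266496 0.04275359]
 [0.52593961 0.17238336]] [0.59942838 0.10625984]
-0.017417306025115424
t 25.25 pos [0.3689 0.1094 0.182 ] rot [-1.5694e+00  1.1000e-03  9.8560e-01] q [ 0.09  0.09  1.88  0.    1.18 -2.47] F [-0.09 -0.46  0.52] T [ 0.151  0.113 -0.008]
shift cm [ 15.3    2.66 -21.13]
```

View pics/d1c.png

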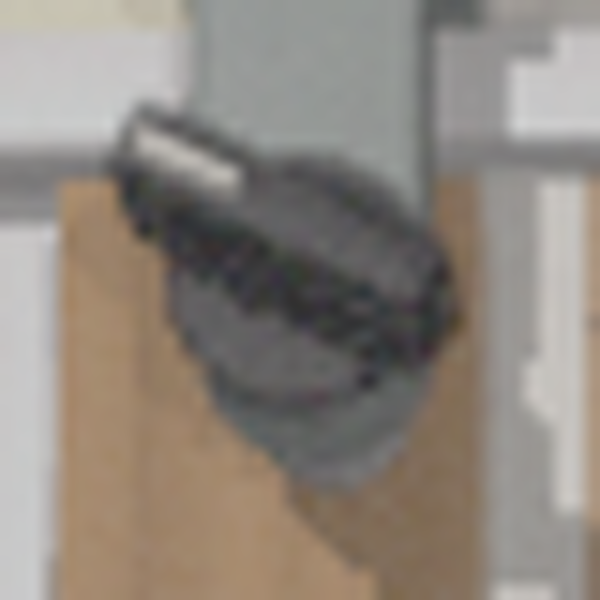

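View pics/d2c.png

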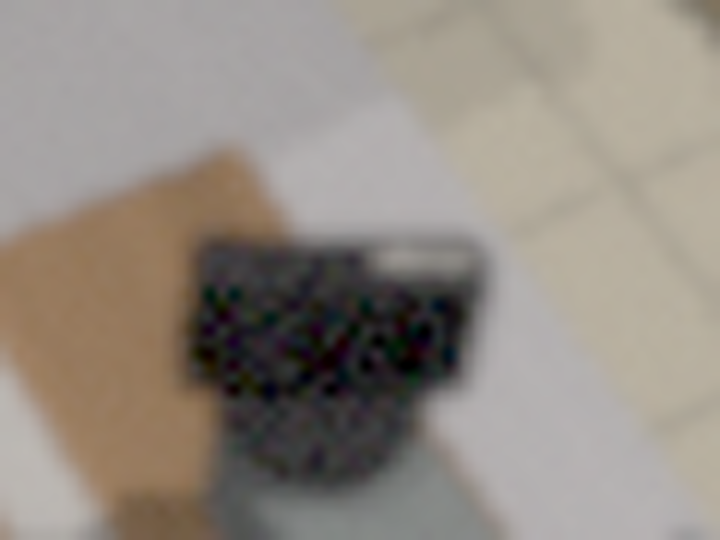

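```bash
python3 - <<'E'
from h import *
o=lambda c:(208+(c[0]+.5)/15-.5,128+(c[1]+.5)/15-.5)
s=lambda c:(265+(c[0]+.5)/12-.5,185+(c[1]+.5)/12-.5)
def L(n,a,b):
    a,b=ray(n,a,.151)[:2],ray(n,b,.151)[:2];v=a-b;print(n,a,b,np.linalg.norm(v),np.arctan2(v[1],v[0]))
L("top",o((128,140)),o((240,192)));L("top",o((150,105)),o((455,275)));L("top",o((118,170)),o((415,350)))
L("scene",s((485,245)),s((203,240)));L("scene",s((485,248)),s((365,248)))
L("scene",s((472,278)),s((195,278)))
E
```

```text
top [0.64171557 0.14527868] [0.63256236 0.12768211] 0.019834836157206735 1.0911430955189234
top [0.6474073  0.14175127] [0.61784304 0.09403363] 0.056133933253478596 1.0161137240530258
top [0.63680275 0.14689764] [0.60576788 0.10052995] 0.05579539853332054 0.980958272619608
scene [0.64033594 0.1486916 ] [0.61535157 0.10266682] 0.052368873414247175 1.0734621248629101
scene [0.64091087 0.14832118] [0.63069971 0.12849718] 0.02229930013195744 1.0951488394869247
scene [0.64552742 0.14250068] [0.622078   0.09697953] 0.05120596158032846 1.095116253548727
```

Knob: yaw about 1.03, axis near (0.629, 0.121). I travel above it.

```bash
python3 -m crank '{"xyz":[[0,0,0],[2.5,0,-3.5],[2.5,0,-3.5],[2.5,0,-3.5],[2.5,0,-3.5],[2.5,0,-3.5],[2,0,-2.5],[0,0,0],[0,0,0]],"roll":[-2.6,0,0,0,0,0,0,0,0]}' -1|tail -4; python3 go.py .629 .121 .125; python3 snap.py scene d3 230 130 350 220 6.5
```

```text
tool_pos: [0.6145, 0.1321, 0.1813]
tool_rot: [-1.569, 0.002, 1.033]
contact_force: [-0.1, 0.3, -0.5]
opening: 0.0918
t 26.15 pos [0.6145 0.1321 0.1813] rot [-1.5686e+00  1.5000e-03  1.0329e+00] q [ 0.09  0.54  1.22  0.    1.38 -2.51] F [-0.1   0.31 -0.5 ] T [0.065 0.04  0.025]
shift cm [-0.2   5.63 -1.83]
```

View pics/d3c.png

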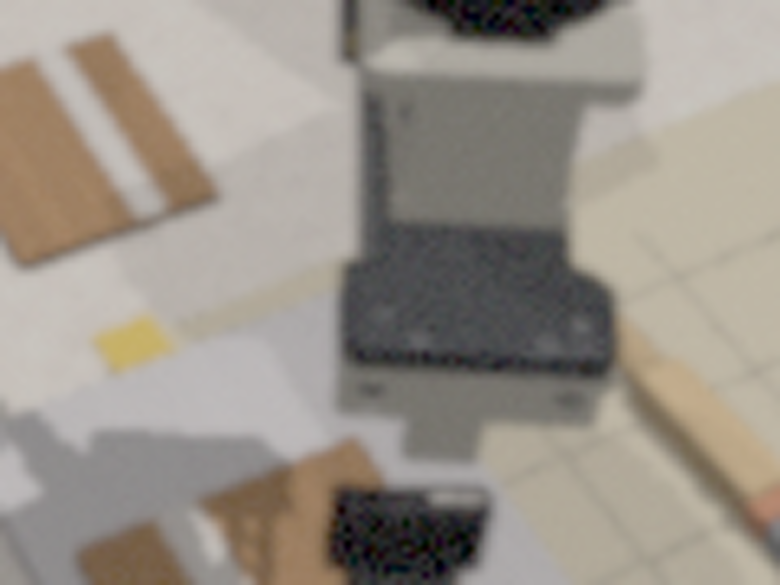

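The tool is now end-on to the scene view, with the near finger at crop (440,435) and the knob below at (410,530). I centre it over the knob and lower to just above.

```bash
python3 -m crank '{"xyz":[[-0.2,0,-0.9],[0,0,-0.93],[0,2,0],[0,2,0],[0,1.3,0],[0,0,0],[0,0,0]],"roll":[0,0,0,0,0,0,0]}' -1|tail -4; python3 go.py .629 .121 .0943; python3 snap.py scene d4 230 130 350 220 6.5
```

```text
tool_pos: [0.63, 0.1209, 0.1306]
tool_rot: [-1.571, -0.0, 1.035]
contact_force: [0.8, 0.4, 0.4]
opening: 0.0917
t 26.9 pos [0.63   0.1209 0.1306] rot [-1.5714e+00 -4.0000e-04  1.0349e+00] q [ 0.07  0.6   1.26 -0.    1.28 -2.54] F [0.75 0.38 0.35] T [ 0.062  0.128 -0.016]
shift cm [-0.04  3.63  0.09]
```

View pics/d4c.png

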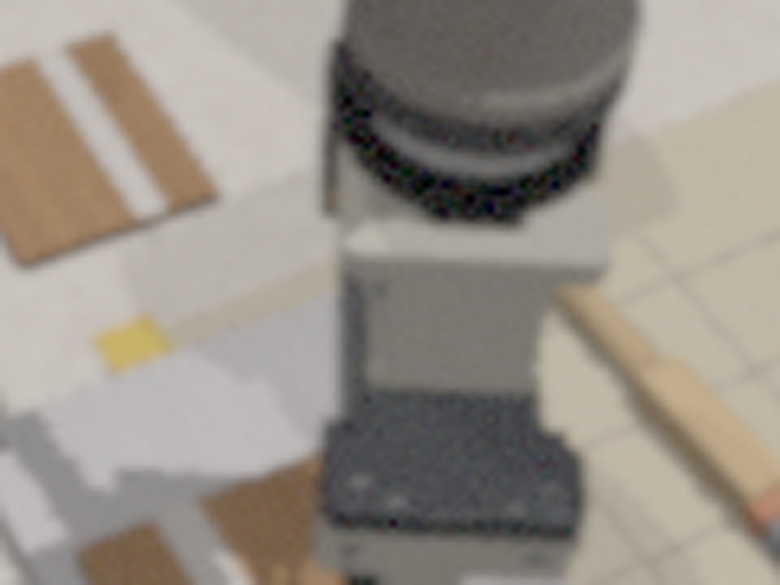

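```bash
for i in 1 2 3 4 5 6; do python3 -m crank '{"xyz":[[0,0.3,0],[0,0.3,0]],"roll":[0,0]}'|sed -n '2p;4p'; done; python3 -m crank '{"xyz":[[0,0,0],[0,0,0]],"roll":[0,0]}'|sed -n '2p;4p'; python3 snap.py scene d5 240 160 360 250 6.5
```

```text
tool_pos: [0.6301, 0.1212, 0.1247]
contact_force: [-0.3, -0.2, 0.6]
tool_pos: [0.6296, 0.1211, 0.1178]
contact_force: [0.0, -0.2, -0.7]
tool_pos: [0.6295, 0.1211, 0.1116]
contact_force: [-0.6, 0.2, -0.3]
tool_pos: [0.6296, 0.1211, 0.1057]
contact_force: [0.8, -0.1, 0.2]
tool_pos: [0.6296, 0.1211, 0.0997]
contact_force: [0.3, -1.0, -0.1]
tool_pos: [0.6296, 0.1211, 0.0937]
contact_force: [-0.9, 0.4, -1.2]
tool_pos: [0.6296, 0.1211, 0.0939]
contact_force: [-0.9, 0.2, -0.2]
```

View pics/d5c.png

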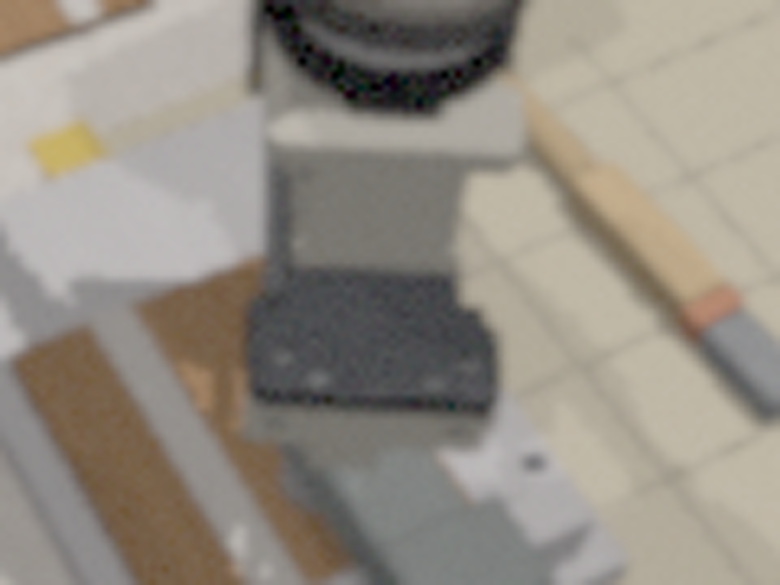

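The plate hides the knob from the scene view, but there has been no contact so far. I close on the bar and check that the opening stops at 14 mm.

```bash
python3 -m crank '{"xyz":[[0,0,0],[0,0,0],[0,0,0],[0,0,0],[0,0,0],[0,0,0],[0,0,0],[0,0,0],[0,0,0],[0,0,0]],"roll":[0,0,0,0,0,0,0,0,0,0]}' 1 25; python3 go.py
```

```text
time: 29.4
tool_pos: [0.6296, 0.1211, 0.094]
tool_rot: [-1.571, -0.0, 1.035]
contact_force: [-0.3, -0.7, 0.8]
opening: 0.0164
t 29.4 pos [0.6296 0.1211 0.094 ] rot [-1.5708e+00 -1.0000e-04  1.0352e+00] q [ 0.07  0.63  1.31  0.    1.2  -2.54] F [-0.32 -0.68  0.85] T [0.106 0.156 0.031]
```

```bash
python3 -m crank '{"xyz":[[0,0,0],[0,0,0],[0,0,0]],"roll":[0,0,0]}' 1 50; python3 go.py
```

```text
time: 29.7
tool_pos: [0.6299, 0.1209, 0.094]
tool_rot: [-1.571, -0.0, 1.035]
contact_force: [1.5, -2.1, -0.8]
opening: 0.0134
t 29.7 pos [0.6299 0.1209 0.094 ] rot [-1.5715e+00 -2.0000e-04  1.0350e+00] q [ 0.07  0.63  1.31 -0.    1.2  -2.54] F [ 1.51 -2.07 -0.84] T [-0.183 -0.279 -0.016]
```

Gripped: the opening is 13.4 mm. Next I turn clockwise in 3° steps, watching the vertical moment.

```bash
for i in 1 2 3 4; do python3 -m crank '{"xyz":[[0,0,0],[0,0,0]],"roll":[1.5,1.5]}'>/dev/null; python3 go.py | sed 's/q .* F/F/'; done
```

```text
t 29.9 pos [0.6298 0.1209 0.094 ] rot [-1.5713e+00 -1.0000e-04  9.8050e-01] F [ 1.91 -1.43 -1.3 ] T [-0.229 -0.285  0.025]
t 30.1 pos [0.6297 0.121  0.094 ] rot [-1.5711e+00 -2.0000e-04  9.2810e-01] F [ 1.36 -1.19 -0.8 ] T [-0.285 -0.301  0.072]
t 30.3 pos [0.6297 0.1211 0.0941] rot [-1.5709e+00 -2.0000e-04  8.7590e-01] F [ 1.54 -1.41 -0.08] T [-0.307 -0.262  0.106]
t 30.5 pos [0.6296 0.1212 0.094 ] rot [-1.5707e+00 -1.0000e-04  8.2350e-01] F [ 1.02 -2.63 -0.04] T [-0.173 -0.234  0.044]
```

```bash
for i in 1 2 3 4 5; do python3 -m crank '{"xyz":[[0,0,0],[0,0,0]],"roll":[1.5,1.5]}'>/dev/null; python3 go.py | sed 's/q .* F/F/'; done
```

```text
t 30.7 pos [0.6295 0.1212 0.094 ] rot [-1.5706e+00 -2.0000e-04  7.7120e-01] F [ 1.46 -1.18  0.23] T [-0.108 -0.192  0.018]
t 30.9 pos [0.6295 0.1213 0.094 ] rot [-1.5704 -0.      0.7189] F [-0.07 -0.72 -0.24] T [ 0.008 -0.096  0.063]
t 31.1 pos [0.6294 0.1213 0.094 ] rot [-1.5703 -0.      0.6665] F [-0.36 -0.08  1.17] T [0.079 0.037 0.041]
t 31.3 pos [0.6294 0.1214 0.094 ] rot [-1.5702  0.      0.6142] F [-0.25  0.02  2.11] T [0.227 0.157 0.042]
t 31.5 pos [0.6293 0.1215 0.094 ] rot [-1.5701e+00  1.0000e-04  5.6190e-01] F [-1.23  2.15  2.64] T [0.398 0.274 0.018]
```

```bash
for i in 1 2 3 4; do python3 -m crank '{"xyz":[[0,0,0],[0,0,0]],"roll":[1.5,1.5]}'>/dev/null; python3 go.py | sed 's/q .* F/F/'; done; python3 snap.py scene e1 240 160 360 250 6.5
```

```text
t 31.7 pos [0.6293 0.1215 0.094 ] rot [-1.570e+00  1.000e-04  5.095e-01] F [-2.4   2.65  2.37] T [0.581 0.36  0.004]
t 31.9 pos [0.6293 0.1216 0.0939] rot [-1.570e+00  2.000e-04  4.572e-01] F [-3.1   3.41  3.29] T [0.813 0.515 0.02 ]
t 32.1 pos [0.6293 0.1216 0.094 ] rot [-1.5699e+00  1.0000e-04  4.0480e-01] F [-2.9   5.    4.03] T [0.983 0.587 0.057]
t 32.3 pos [0.6292 0.1217 0.094 ] rot [-1.5696e+00  2.0000e-04  3.5250e-01] F [-3.32  4.62  2.98] T [1.09  0.591 0.037]
```

View pics/e1c.png

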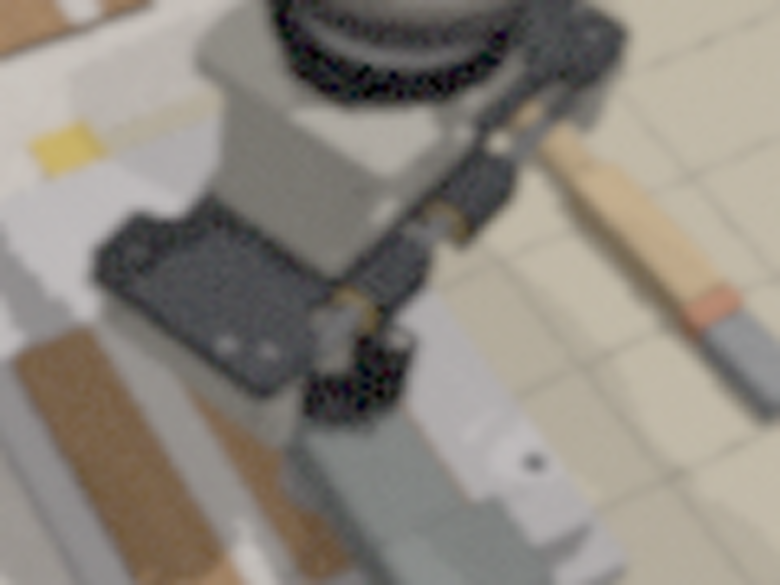

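The knob turns with the tool: its white mark is now at (400,340). I ease the side load by 0.5 mm and continue.

```bash
python3 -m crank '{"xyz":[[0,0,0.05],[0,0,0]],"roll":[1.5,1.5]}'>/dev/null; python3 go.py | sed 's/q .* F/F/';for i in 1 2 3 4; do python3 -m crank '{"xyz":[[0,0,0],[0,0,0]],"roll":[1.5,1.5]}'>/dev/null; python3 go.py | sed 's/q .* F/F/'; done
```

```text
t 32.55 pos [0.6292 0.1219 0.094 ] rot [-1.5703e+00  2.0000e-04  2.9990e-01] F [-3.5   4.54  3.13] T [0.933 0.613 0.102]
t 32.75 pos [0.6292 0.122  0.094 ] rot [-1.570e+00  2.000e-04  2.474e-01] F [-3.5   5.17  2.49] T [0.996 0.615 0.071]
t 32.95 pos [0.6292 0.122  0.094 ] rot [-1.5699e+00  3.0000e-04  1.9510e-01] F [-3.53  5.24  3.36] T [1.073 0.607 0.073]
t 33.15 pos [0.6292 0.1221 0.094 ] rot [-1.5699e+00  2.0000e-04  1.4280e-01] F [-3.56  5.96  3.04] T [1.15  0.602 0.075]
t 33.35 pos [0.6292 0.1223 0.094 ] rot [-1.5697e+00  3.0000e-04  9.0400e-02] F [-2.52  6.21  3.85] T [1.193 0.601 0.093]
```

```bash
for i in 1 2 3 4; do python3 -m crank '{"xyz":[[0,0,0],[0,0,0]],"roll":[1.5,1.5]}'>/dev/null; python3 go.py | sed 's/q .* F/F/'; done
```

```text
t 33.55 pos [0.6291 0.1223 0.094 ] rot [-1.5696e+00  4.0000e-04  3.8000e-02] F [-3.39  5.3   3.19] T [1.221 0.585 0.115]
t 33.75 pos [0.6292 0.1224 0.094 ] rot [-1.5694e+00  3.0000e-04 -1.4300e-02] F [-3.82  6.34  3.05] T [1.253 0.539 0.035]
t 33.95 pos [0.6292 0.1225 0.094 ] rot [-1.5693e+00  4.0000e-04 -6.6700e-02] F [-2.72  7.24  3.09] T [1.357 0.528 0.027]
t 34.15 pos [0.6292 0.1226 0.094 ] rot [-1.5692e+00  4.0000e-04 -1.1890e-01] F [-3.5   6.2   3.42] T [1.356 0.521 0.076]
```

```bash
for i in 1 2 3 4; do python3 -m crank '{"xyz":[[0,0,0],[0,0,0]],"roll":[1.5,1.5]}'>/dev/null; python3 go.py | sed 's/q .* F/F/'; done
```

```text
t 34.35 pos [0.6292 0.1227 0.094 ] rot [-1.5691e+00  4.0000e-04 -1.7130e-01] F [-2.09  6.72  3.58] T [1.406 0.516 0.076]
t 34.55 pos [0.6293 0.1228 0.094 ] rot [-1.5689e+00  5.0000e-04 -2.2360e-01] F [-2.88  8.27  2.76] T [1.423 0.501 0.028]
t 34.75 pos [0.6293 0.1228 0.094 ] rot [-1.569e+00  4.000e-04 -2.755e-01] F [-2.59  7.2   3.13] T [1.426 0.406 0.335]
t 34.95 pos [0.6293 0.1229 0.094 ] rot [-1.569e+00  5.000e-04 -3.277e-01] F [-2.6   8.67  2.96] T [1.544 0.431 0.301]
```

The moment jumped to 0.33 N m between yaw -0.224 and -0.276, so resistance rose at about -0.245 ± 0.025. The target is -0.77, which is 25.5° more from here.

```bash
for i in 1 2 3 4 5 6 7; do python3 -m crank '{"xyz":[[0,0,0],[0,0,0]],"roll":[1.5,1.5]}'>/dev/null; python3 go.py | sed 's/q .* F/F/'; done
```

```text
t 35.15 pos [0.6294 0.123  0.094 ] rot [-1.5688e+00  4.0000e-04 -3.8000e-01] F [-2.72  7.59  2.84] T [1.535 0.371 0.317]
t 35.35 pos [0.6294 0.1231 0.094 ] rot [-1.5687e+00  5.0000e-04 -4.3230e-01] F [-2.37  9.18  2.03] T [1.525 0.338 0.331]
t 35.55 pos [0.6295 0.1232 0.094 ] rot [-1.5686e+00  6.0000e-04 -4.8470e-01] F [-1.82  9.08  1.8 ] T [1.636 0.35  0.387]
t 35.75 pos [0.6295 0.1232 0.094 ] rot [-1.5685e+00  6.0000e-04 -5.3700e-01] F [-2.78  9.    1.9 ] T [1.671 0.315 0.385]
t 35.95 pos [0.6296 0.1233 0.094 ] rot [-1.5684e+00  7.0000e-04 -5.8930e-01] F [-0.77  8.41  1.76] T [1.662 0.262 0.374]
t 36.15 pos [0.6296 0.1234 0.094 ] rot [-1.5683e+00  8.0000e-04 -6.4160e-01] F [-1.41  8.8   1.74] T [1.768 0.2   0.45 ]
t 36.35 pos [0.6297 0.1234 0.094 ] rot [-1.5681e+00  8.0000e-04 -6.9390e-01] F [-0.82  9.51  1.85] T [1.721 0.18  0.404]
```

```bash
python3 -m crank '{"xyz":[[0,0,0],[0,0,0],[0,0,0]],"roll":[1.5,1.5,1.5]}'|tail -1; python3 go.py | sed 's/q .* F/F/'; python3 -m crank '{"xyz":[[0,0,0],[0,0,0]],"roll":[0,0]}'|tail -1; python3 go.py | sed 's/q .* F/F/'; python3 snap.py scene e2 240 160 360 250 6.5
```

```text
opening: 0.0137
t 36.65 pos [0.6298 0.1235 0.094 ] rot [-1.5679e+00  9.0000e-04 -7.7240e-01] F [-0.64  8.96  1.68] T [1.777 0.126 0.444]
opening: 0.0138
t 36.85 pos [0.6298 0.1236 0.094 ] rot [-1.5679e+00  1.0000e-03 -7.7150e-01] F [-0.9   9.87  0.79] T [1.79  0.117 0.312]
```

View pics/e2c.png

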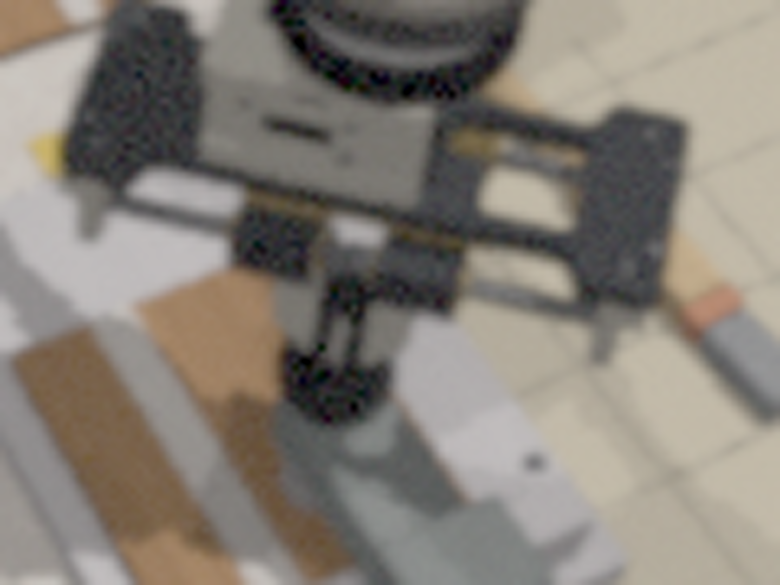

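At the final angle the moment had climbed to 0.44 N m and eased to 0.31, as described. I relieve the side load, open and lift straight up.

```bash
python3 -m crank '{"xyz":[[-0.03,0,0.03],[-0.03,0,0.03],[0,0,0]],"roll":[0,0,0]}'|tail -3; python3 -m crank '{"xyz":[[0,0,0],[0,0,0],[0,0,0],[0,0,0],[0,0,0],[0,0,0],[0,0,0]],"roll":[0,0,0,0,0,0,0]}' -0.4|tail -4; python3 go.py
```

```text
tool_rot: [-1.569, 0.0, -0.772]
contact_force: [-1.0, 7.6, 2.3]
opening: 0.0139
tool_pos: [0.6294, 0.1224, 0.094]
tool_rot: [-1.571, -0.0, -0.771]
contact_force: [0.9, 0.1, -0.0]
opening: 0.0628
t 37.9 pos [0.6294 0.1224 0.094 ] rot [-1.5707e+00 -1.0000e-04 -7.7140e-01] q [ 0.07  0.63  1.31 -0.    1.2  -0.73] F [ 0.94  0.07 -0.04] T [-0.023 -0.018 -0.035]
```

```bash
python3 -m crank '{"xyz":[[0,-0.5,0],[0,-1,0],[0,-2,0],[0,-2,0],[0,-2,0],[0,-2,0],[-3,0,-3],[-3,0,-3],[-3,0,-3],[-3,0,-3],[-3,0,-3],[0,0,0],[0,0,0]],"roll":[0,0,0,0,0,0,0,0,0,0,0,0,0]}'; python3 snap.py top f1 180 85 310 235 4;python3 snap.py scene f2 190 150 350 280 4.6; python3 go.py
```

```text
time: 39.2
tool_pos: [0.4177, 0.1196, 0.1904]
tool_rot: [-1.568, -0.002, -0.771]
contact_force: [0.6, -0.5, 0.8]
opening: 0.0645
t 39.3 pos [0.4189 0.1195 0.1899] rot [-1.5688 -0.0017 -0.7714] q [ 0.1   0.18  1.75  0.    1.21 -0.7 ] F [-0.16 -0.34  0.62] T [-0.046  0.094 -0.007]
```

View pics/f1c.png

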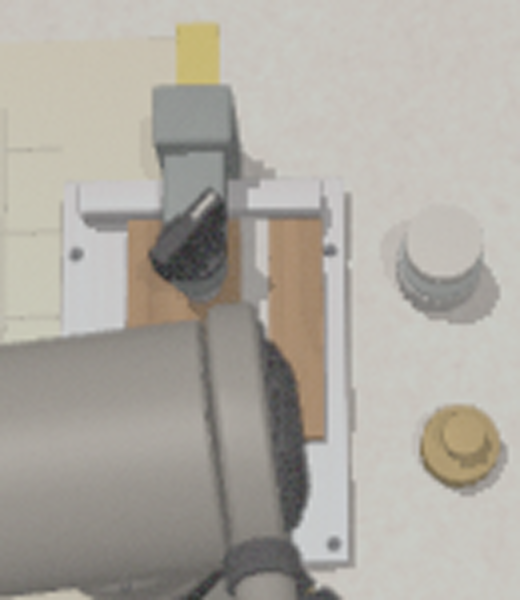

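View pics/f2c.png

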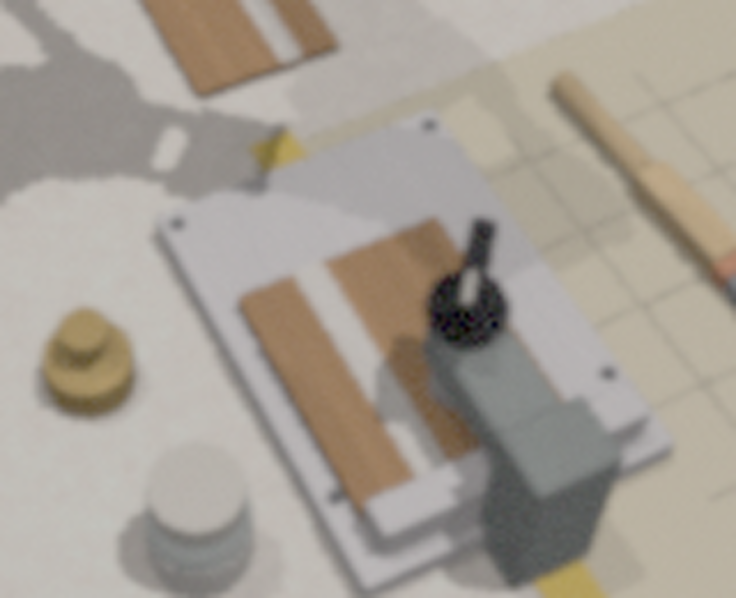

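```bash
python3 - <<'E'
from h import *
o=lambda c:(180+(c[0]+.5)/4-.5,85+(c[1]+.5)/4-.5)
a,b=ray("top",o((208,190)),.151),ray("top",o((152,252)),.151);v=(a-b)[:2];print(np.arctan2(v[1],v[0]),np.linalg.norm(v))
a,b=ray("top",o((213,194)),.151),ray("top",o((196,213)),.151);v=(a-b)[:2];print(np.arctan2(v[1],v[0]))
E
python3 snap.py top g1 205 125 250 165 14
```

```text
-0.7327005946231637 0.050215970426846855
-0.7285210233956365
```

View pics/g1c.png

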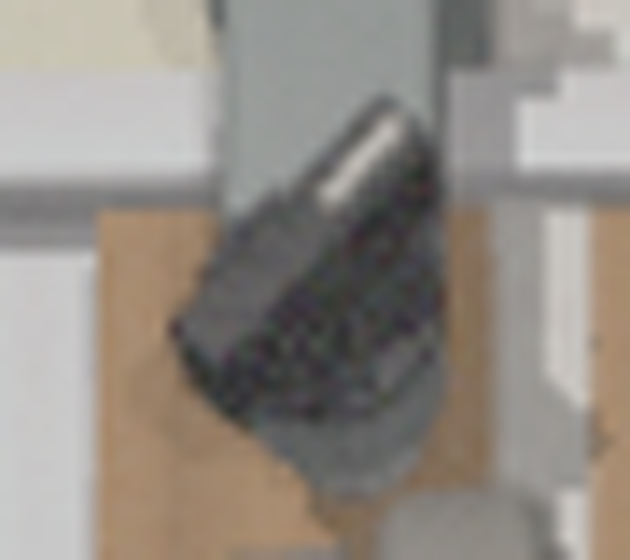

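The knob stays at about -0.73 to -0.77 rad, which is 28 to 30° past the rise. The board is flush and the robot is clear, so I hand in.

```bash
python3 - <<'E'
from cell import robot
print(robot.hand_in())
E
```

```text
the job is handed in; nothing more can be done
None
```

I pushed the board home against the back stop and clamped it with the knob about 30° past the point where resistance rose, then let go. The job is handed in and no verdict was reported.

- **Pushing:** I used both part-open fingers across the near edge, with 1 to 3 N while it slid. At the stop the force rose to 14 N. From above, the board was square to the bed within about 0.01 rad and flush with the stop. Its centre was about 14 mm to the side of the bed's middle line, inside the 35 mm allowed.
- **Clamping:** The knob turned freely for about 1.28 rad. The torque then jumped from about 0.05 to 0.33 N m near yaw -0.245. I went on to -0.772, where it peaked at 0.44 N m and eased to 0.31 when held.
- **Last pictures:** The knob stayed at -0.73 to -0.77 rad, so 28 to 30° past the rise. The board was still flush. The jar, weight and brush showed no movement, and the robot was clear of everything. The clamp force itself (29 to 67 N) could not be measured directly.
- **What disagreed:** The real fingertips sit about 37 mm above the TCP position the robot reports. My first push passed over the board without touching it, so I found the true height by pressing the closed fingers on the board's top with about 24 N. The eased torque of 0.31 N m was above the stated 0.15 to 0.25, but I read it only 0.2 s after stopping, with a side load of about 9 N still on the tool.

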